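Prove the honing machine dead and hold its sprung hood at the mark

ROBOT

A 7-joint arm with a two-finger parallel gripper is mounted at the origin on the work surface. World frame = base frame: x ahead of the robot, y to its left, z up, the work surface at z = 0. Lengths are in m, angles in rad, forces in N, time in s.
With the tool pointing down it reaches from about 0.425 to 0.925 m from the base axis. Payload 6.8 kg.
Tool frame: the origin (TCP) lies on the centre line of the jaws, within the pads' length; the fingertips stand 19 mm ahead of it and the grasp point (between the pads) is the TCP; z points along the fingers, y is the line along which they close (so a half turn about z gives the same grasp; the last joint's range is limited). The gripper opens to 85 mm and grips with 20 to 120 N. Pads are 22 mm wide; open, the fingers measure 114 mm over their backs; the gripper's body (76 mm by 85 mm) begins 54 mm behind the grasp point. The pads swing forward as they close: fully open they stand 13 mm farther back than shut.
Start: joints at [-1.276, 0.477, 0.022, 1.555, -0.011, 1.109, -0.083], TCP at [0.265, 0.621, 0.22] pointing down, gripper open.
Joint ranges: [-2.96, 2.96], [-0.34, 2.1], [-1.41, 1.46], [0.24, 2.44], [-1.37, 4.51], [0.17, 1.92], [-2.96, 2.96]. Speed limits (rad/s): [2.39, 2.39, 3.14, 3.14, 3.14, 3.14, 3.14].

INTERFACE

Orientations are given as a rotation vector (axis times angle).
In Python, from bench import r gives the robot as it stands. The module is installed in compiled form; this text tells all that it offers.
- The arm moves only by the tool arm_command, never from a script. Its argument "rows" is a list of rows, each an object of numbers: "fingers": the opening, from -1 (shut) to 1 (fully open); "x", "y", "z": the shift along the tool's x, y, z in m; "ax", "ay", "az": the turn, a rotation vector about the tool's x, y, z in degrees. In form: [{"fingers": .., "x": .., "y": .., "z": .., "ax": .., "ay": .., "az": ..}, ...]. A call has 1 to 10 rows; each row shifts and turns the commanded pose from where the row before left it, along the tool's axes as they then stand; what a row does not reach is not made up. A row lasts 1/12 s, in which the tool goes at most 41.7 mm and 7.16 degrees, less where a joint would pass 70% of its speed; a pose out of reach is approached as far as the arm can. A call is refused whole if a number of a shift passes 0.0417 or a number of a turn 7.16, either way. A call with a gripper value outside its range is refused whole. The fingers move at their own pace and stop on an object; "grip_force" is the grip in N (left out, the last holds). Time passes only in rows, so rows that do not move let the fingers close. It gives the time, the measured TCP pose, the force, the opening and the grip force at its end, in the units of the state.
- r.get_obs(): the state, without advancing time (a new reading comes with each control period).
- r.grab_frame(name): name is "scene" or "top"; returns a dict with "frame" (420x560x3 uint8, red, green, blue), "depth" (420x560 float32, m along the optical axis (not along the pixel's ray), 0 where there is no reading), "K" (3x3 intrinsics, pixels), "distortion" ([k1, k2, p1, p2, k3] as OpenCV has them; the pictures are not rectified), "world_from_camera" (4x4, takes a point from camera to world coordinates). Camera axes: x right, y down, z forward; pixel columns grow to the right and rows downward; lengths in m; the calibration is good to about 2 mm. A picture is of the moment at which its call begins.
- r.hand_in(): hands the job in; it is judged then, once.
The state is a dict: "clock": time; "joints": joint angles; "qvel": joint speeds; "tau": joint torques, N m; "tcp_pos": TCP position; "orientation": TCP orientation; "contact_force": force on the tool from outside, world axes, zero at the start; "moment": the same for the moment, N m; "grip_width": finger opening in m; "gripper_force": force on a finger pad.
Only numpy, scipy, OpenCV 4.12 (cv2) and the standard library are available. Lean on these libraries where they do the work, as an engineer would, in place of code of your own. Each camera call takes 0.05 s, during which the arm holds its last target. There are 200 camera calls.

TASK

The honing machine is switched off so that a colleague can dress its leather wheel: take the yellow voltage tester out of its oak stand, prove the machine dead by resting the tester's tip for a moment on the brass of the red test point and then of the blue one, and hang the tester back in its stand, let go. Only then lift the machine's spring-shut clear hood by the bar on its front until the hood's red pointer meets the green clip on the arc. Finish still holding the hood steady there by its bar, do not let go, and leave the clip and the loose tools on the bench as they lie.

Things in the scene. Friction and masses are not known exactly. Their poses are not given: they have to be found in the camera images.
- tester_grip (a point): middle of the tester's yellow handle, the place to grip it. The tester is a straight round pen, 160 mm long and 50 g, that hangs upright, tip down, by its finger guard in the stand's hole. Handle: 16 mm in diameter, 85 mm long (reaching 42 mm either side of this point). The tip lies 117.5 mm along the axis below this point, the underside of the finger guard 47.5 mm below. z runs along the pen from tip to handle
- tester_tip (a point): end of the tester's bare steel tip (5 mm in diameter, 20 mm long)
- tester_guard (a point): centre of the underside of the tester's black finger guard, a collar 26 mm in diameter and 5 mm thick, 70 mm from the tip. Below it a black shaft 12 mm in diameter that tapers at the tip; the guard rests on the stand when the tester hangs in it
- tester: the tester; origin at the end of its tip, z along the pen from tip to handle
- stand_hole (a point): centre of the mouth of the hole in the oak stand, a fixed block 72 x 72 mm and 85 mm high with one round hole straight down in its top, 16 mm wide and 77 mm deep. This point lies on the top face
- machine: fixed bench honing machine in dark green steel, 220 mm deep (x) and 390 mm wide (y). Casing 270 mm wide and 115 mm high with two wheels under a clear hood; at its -y end a control section 118 mm wide and 100 mm high, with the two test points on its level top, a locked red isolator on its front. Origin on the bench under the middle of the casing; the front with the hood bar faces the machine's -x
- point_red (a point): centre of the top of the brass stud of the red test point: stud 16 mm in diameter, 6 mm above the control section's top, in a flat red ring of 30 mm. 70 mm nearer the machine's front than the blue one
- point_blue (a point): the same for the blue test point
- hood_bar (a point): round black grip bar on the hood's front: 12 mm in diameter, 120 mm long, along its own y, with a steel stalk back to the hood at each end. Origin at the bar's middle, 44 mm before the hood's front face. Shut: 162 mm above the bench, the hood's top 13 mm higher; the space below the bar is open down to the bench. It turns with the hood; its x axis points from the bar straight to the hood
- hood_hinge (a point): middle of the hood's hinge line at the back of the machine, 125 mm above the bench, along the machine's y. The bar's middle lies 236 mm before it and 37 mm above it when the hood is shut
- hood (a joint): opening angle of the hood: 0 shut, grows as the front edge rises, stop at 1.2 rad. A spring and its weight pull it shut: lifting at the bar takes about 5 N at first and, at the clip, about 7 N along its arc (11 N straight up); let go, it falls shut
- pointer (a point): tip of the hood's red pointer, on the hood's +y side, 140 mm from the hinge line; it swings with the hood along the inside of the arc
- clip (a joint): angle at which the green clip sits on the steel arc (radius 160 mm about the hinge line), different each time, 0.5 to 0.85 rad; the pointer is at the clip when the hood's angle equals this one. It stays where it is unless knocked
- clip_mark (a point): middle of the inner face of the green clip, 142 mm from the hinge line, where the pointer must point. The clip is 14 mm wide along the arc
- gouge2: loose carving gouge with a darker handle, about 250 mm long, lying on the bench; origin underneath, where handle and blade meet
- gouge3: loose carving gouge with an octagonal ash handle and narrow blade, about 250 mm long, lying on the bench; origin underneath, where handle and blade meet
- mallet: loose round carver's mallet lying on its side: dark head 88 mm in diameter and 125 mm long, handle 150 mm; origin underneath, where head and handle meet
- slip_stone: loose grey sharpening stone 90 x 32 x 12 mm; origin under its centre
- paste_bar: loose green bar of honing paste 70 x 40 x 28 mm in a paper sleeve; origin under its centre
- bench_brush: loose bench brush with a wooden handle, 200 mm long, 20 mm high; origin under its middle
Things that resemble listed ones, but are neither listed nor needed, are in the scene too. What is meant by the part that bears stand_hole is not pink, and is the larger of those in its own colour. There is more than one size of the tester; the job needs the smaller.

How it is judged:
By the outcome, as a careful person would: the job done as asked, in the order asked, and still so for the second after the job is handed in, while the arm keeps its last pose, push and grip.
It also fails if it takes over 59 s, if anything falls off the work surface, if the arm or the gripper's body presses on something with over 40 N, if the wrist force passes 120 N, or if a joint passes its speed limit or range.

## Working session

There is one attempt and no reset: what is moved stays moved. The work goes in short steps, Python scripts to look and compute and a tool call to move; the robot and the scene stay as the last step left them, time stands still between calls to the robot, and variables do not carry over. Pictures are saved under pics/ and viewed, at most 10 in all, crops included, and the job is handed in when it is done.

Besides the shell and the picture viewer there is one more tool, called in YAML: its name, and indented under it one key for each argument. arm_command: Moves the arm, as the interface text tells. Its arguments: {"type":"object","properties":{"rows":{"type":"array"},"grip_force":{"type":"number"}},"required":["rows"]}

```bash
mkdir -p pics; cat > h.py <<'E'
import numpy as np, cv2
from scipy.spatial.transform import Rotation as R
from bench import r
def grab(n):
    f=r.grab_frame(n); np.savez('%s.npz'%n,**f); return f
def load(n): return dict(np.load('%s.npz'%n))
def ray(f,u,v):
    p=cv2.undistortPoints(np.array([[[u,v]]],float),f['K'],f['distortion'])[0,0]
    T=f['world_from_camera']; return T[:3,3],T[:3,:3]@np.array([p[0],p[1],1.])
def plane(f,u,v,z):
    o,d=ray(f,u,v); return o+d*(z-o[2])/d[2]
def dep(f,u,v,D=None):
    o,d=ray(f,u,v); D=f['depth'][int(round(v)),int(round(u))] if D is None else D; return o+d*D
def proj(f,P):
    T=np.linalg.inv(f['world_from_camera']); rv=cv2.Rodrigues(T[:3,:3])[0]
    return cv2.projectPoints(np.array(P,float).reshape(-1,1,3),rv,T[:3,3],f['K'],f['distortion'])[0][:,0]
def save(n,im): cv2.imwrite('pics/%s.png'%n,im[:,:,::-1])
E
python3 - <<'E'
from h import *
for n in('scene','top'):
    f=grab(n); save(n+'0',cv2.resize(f['frame'],(800,600))); print(f['K'].round(1).tolist(),f['world_from_camera'].round(3).tolist())
print(r.get_obs())
E
```

```text
[[417.3, 0.0, 273.6], [0.0, 417.3, 207.3], [0.0, 0.0, 1.0]] [[0.406, 0.574, -0.711, 1.339], [0.914, -0.255, 0.315, -0.36], [-0.001, -0.778, -0.628, 0.829], [0.0, 0.0, 0.0, 1.0]]
[[425.2, 0.0, 284.6], [0.0, 425.2, 211.8], [0.0, 0.0, 1.0]] [[-0.016, -0.995, 0.096, 0.442], [-1.0, 0.013, -0.027, 0.009], [0.026, -0.096, -0.995, 1.343], [0.0, 0.0, 0.0, 1.0]]
{'clock': 0.1, 'joints': array([-1.27610361,  0.47772694,  0.02238761,  1.55635173, -0.01151052,
        1.10925791, -0.08310181]), 'qvel': array([-1.06477849e-03, -1.50052359e-03, -6.11491861e-05, -2.63398197e-03,
        2.81702807e-04, -1.33108917e-03,  8.80293803e-04]), 'tau': array([ 3.40300947e-03, -5.97757924e+01,  1.61282871e+00, -2.81951755e+01,
        1.27794643e-02,  5.04906027e-03,  4.53515054e-05]), 'tcp_pos': array([0.26441513, 0.62047025, 0.21941779]), 'orientation': array([-6.28438047e-01, -3.07789399e+00,  2.51815164e-03]), 'contact_force': array([-0.12260215,  0.16772143, -0.59731753]), 'moment': array([0.00681176, 0.02835152, 0.01864075]), 'gripper_force': 0.0, 'grip_width': 0.08543550094331048}
```

View pics/scene0.png

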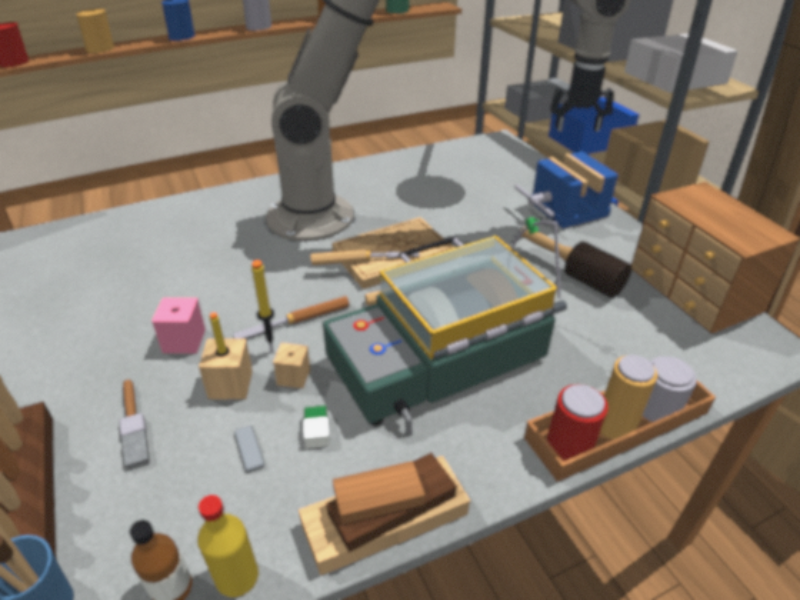

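View pics/top0.png

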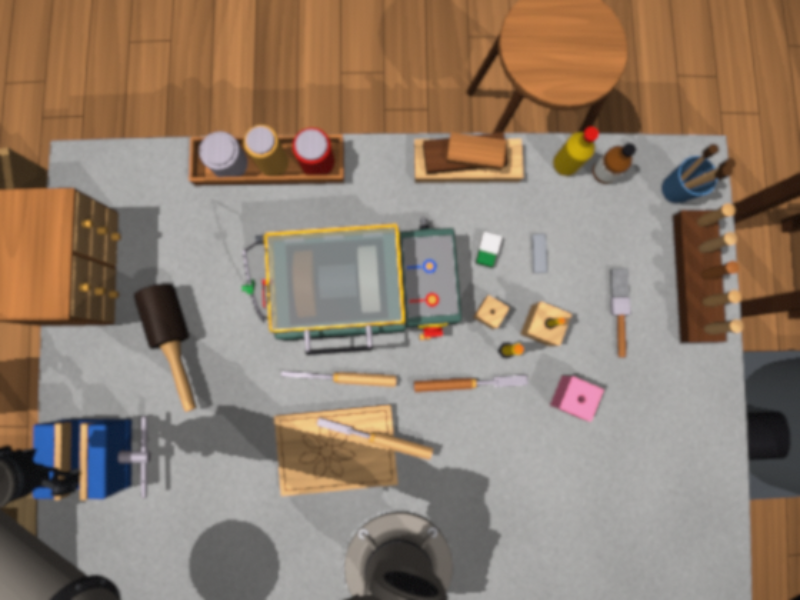

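Scene: two upright yellow pens, at (218,335) in the larger oak block and at (262,300) beside it. Stands: pink (180,325), large oak (226,368) and small oak (291,365). Oak and larger points to (226,368), and it holds the shorter pen. I'll confirm this in a crop and measure.

```bash
python3 - <<'E'
from h import *
s=load('scene');t=load('top')
a=cv2.resize(s['frame'][170:300,95:300],(800,507),interpolation=cv2.INTER_CUBIC)
save('crop1',a)
b=cv2.resize(t['frame'][130:280,150:420],(800,444),interpolation=cv2.INTER_CUBIC)
save('crop2',b)
E
```

```text
(no output)
```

View pics/crop1.png

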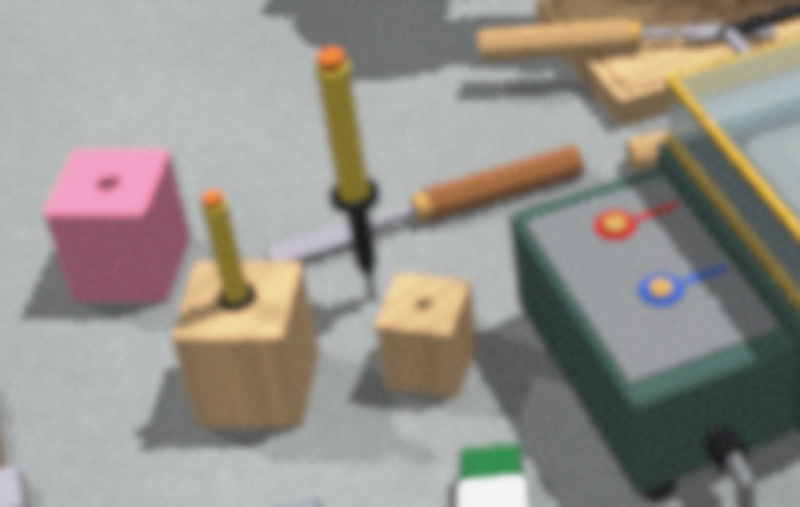

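View pics/crop2.png

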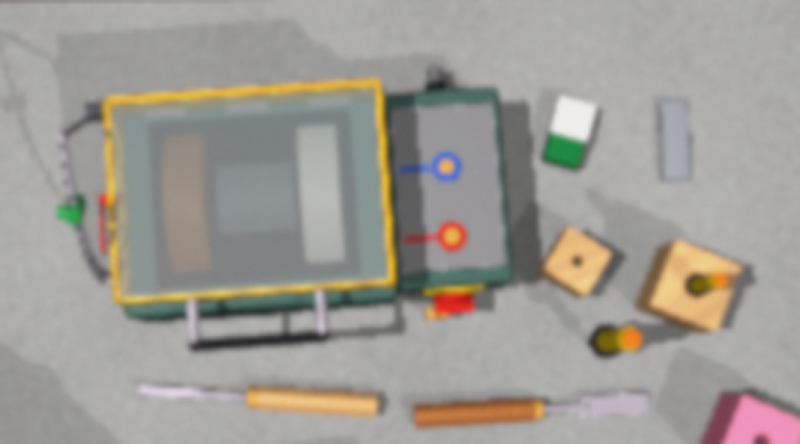

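Crop 1 confirms it: the smaller yellow pen (225,250) hangs in the larger oak block (245,300). The larger tester stands alone at (345,130), with the red stud at (615,224) and the blue at (660,288). Crop 2 shows the bar from (192,345) to (325,337), the green clip at (70,211) and the red pointer at (103,222). Next I'll measure these.

```bash
cat > m.py <<'E'
from h import *
def blobs(f,lo,hi,box,amin=4):
    hsv=cv2.cvtColor(f['frame'],cv2.COLOR_RGB2HSV); m=cv2.inRange(hsv,np.array(lo),np.array(hi))
    x0,y0,x1,y1=box; k=np.zeros_like(m);k[y0:y1,x0:x1]=m[y0:y1,x0:x1]
    n,l,st,c=cv2.connectedComponentsWithStats(k)
    return [(c[i].round(2),st[i,4],l==i) for i in range(1,n) if st[i,4]>=amin]
def tri(a,b):
    A=[];B=[]
    for o,d in (a,b):
        d=d/np.linalg.norm(d);P=np.eye(3)-np.outer(d,d);A.append(P);B.append(P@o)
    X=np.linalg.solve(sum(A),sum(B)); return X,[np.linalg.norm(p@X-q) for p,q in zip(A,B)]
E
python3 - <<'E'
from m import *
np.set_printoptions(precision=4,suppress=True)
s=load('scene');t=load('top')
S=(95,170,300,300);T=(150,130,420,280)
for nm,lo,hi,sb,tb in [('redring',(0,150,130),(6,255,255),(240,215,280,240),(285,195,320,220)),
  ('bluering',(105,120,100),(125,255,255),(240,230,280,260),(285,175,320,200)),
  ('orange',(5,170,170),(16,255,255),(100,170,210,300),(330,220,420,260)),
  ('yellow',(20,150,60),(32,255,255),(100,170,200,300),(330,220,420,260)),
  ('clip',(45,120,60),(80,255,255),(360,145,385,170),(160,190,180,212)),
  ('pointer',(0,110,100),(8,255,255),(350,170,400,215),(178,190,192,220)),
  ('oaktop',(10,60,150),(22,200,255),(120,230,220,300),(330,200,405,250))]:
    for f,b,n in((s,sb,'s'),(t,tb,'t')):
        for c,a,m in blobs(f,lo,hi,b):
            v,u=np.nonzero(m); print(nm,n,c,a,'box',u.min(),v.min(),u.max(),v.max(),'dep',dep(f,*c),)
E
```

```text
redring s [248.5 228. ] 4 box 248 227 249 229 dep [ 0.5632 -0.088   0.0975]
redring s [254.11 228.78] 9 box 251 226 256 230 dep [ 0.5791 -0.0783  0.1042]
redring t [302.18 209.73] 22 box 298 206 306 213 dep [ 0.5668 -0.0765  0.107 ]
bluering s [273.83 240.33] 6 box 272 240 276 241 dep [ 0.6376 -0.0481  0.1019]
bluering s [264.46 244.88] 24 box 259 242 269 247 dep [ 0.6481 -0.0783  0.1071]
bluering t [300.32 186.12] 25 box 296 182 304 190 dep [ 0.6376 -0.0727  0.1016]
bluering t [289.69 186.54] 13 box 286 186 293 187 dep [ 0.6358 -0.041   0.1077]
orange s [179.75 184.62] 16 box 178 183 182 186 dep [ 0.471  -0.2321  0.2198]
orange s [149.   221.29] 7 box 148 220 150 222 dep [ 0.5226 -0.3282  0.1728]
orange t [393.21 224.07] 14 box 391 222 395 226 dep [ 0.5165 -0.3253  0.1748]
orange t [363.04 243.69] 26 box 361 241 365 246 dep [ 0.4626 -0.229   0.2194]
yellow s [182.69 203.77] 167 box 178 187 188 220 dep [ 0.4722 -0.2332  0.1598]
yellow s [152.69 235.31] 88 box 149 223 157 246 dep [ 0.5275 -0.3279  0.1307]
yellow t [386.5 225.5] 40 box 383 223 390 228 dep [ 0.516  -0.3205  0.1217]
yellow t [355.58 244.77] 57 box 351 241 360 248 dep [ 0.4608 -0.2169  0.1784]
clip s [371.76 156.79] 38 box 369 153 375 161 dep [0.5857 0.2593 0.2422]
clip t [173.57 201.7 ] 30 box 170 199 176 204 dep [0.5774 0.2651 0.2535]
pointer t [184.33 197.5 ] 6 box 184 196 185 199 dep [0.6053 0.2646 0.1233]
pointer t [184.5 212. ] 6 box 184 211 185 213 dep [ 0.5755  0.2897 -0.0005]
oaktop s [156.11 247.51] 520 box 139 236 172 257 dep [ 0.5284 -0.3271  0.089 ]
oaktop s [203.22 248.14] 301 box 191 240 214 256 dep [ 0.5378 -0.2096  0.0488]
oaktop t [344.45 217.91] 326 box 334 207 355 229 dep [ 0.5482 -0.2152  0.0181]
oaktop t [383.79 226.07] 558 box 369 211 400 241 dep [ 0.5158 -0.3185  0.0987]
oaktop t [363.   243.97] 31 box 359 240 366 248 dep [ 0.4619 -0.2289  0.2194]
```

```bash
python3 - <<'E'
from m import *
np.set_printoptions(precision=4,suppress=True)
s=load('scene');t=load('top')
def T(a,b): return tri(ray(s,*a),ray(t,*b))
print('cap',T((149,221.29),(393.21,224.07)),'yel',T((152.69,235.3),(386.5,225.5)))
print('bigcap',T((179.75,184.62),(363.04,243.69)))
print('clip',T((371.76,156.79),(173.57,201.7)))
R_=[];
for nm,lo,hi,sb,tb in [('red',(0,90,120),(35,255,255),(246,220,260,235),(295,202,310,217)),('blue',(0,0,0),(0,0,0),(258,238,271,252),(294,180,308,194))]:
    out=[]
    for f,b in((s,sb),(t,tb)):
        hsv=cv2.cvtColor(f['frame'],cv2.COLOR_RGB2HSV);m=cv2.inRange(hsv[...,1],90,255)
        x0,y0,x1,y1=b;k=np.zeros_like(m);k[y0:y1,x0:x1]=m[y0:y1,x0:x1]
        c=cv2.convexHull(cv2.findNonZero(k));(cx,cy),ax,an=cv2.fitEllipse(c) if len(c)>5 else (c.mean(0)[0],0,0)
        out.append((cx,cy)); print(nm,(cx,cy),ax,plane(f,cx,cy,0.102))
    print(nm,T(*out))
for u,v in((214.8,246.5),(259.7,243.8)): print('bar',plane(t,u,v,.164),)
# hood yellow frame corners in top
hsv=cv2.cvtColor(t['frame'],cv2.COLOR_RGB2HSV);m=cv2.inRange(hsv,np.array((18,120,120)),np.array((32,255,255)));k=m*0;k[150:240,180:290]=m[150:240,180:290]
box=cv2.boxPoints(cv2.minAreaRect(cv2.findNonZero(k)));
for b in box: print('hood',b,plane(t,*b,.175))
a=cv2.resize(s['frame'][135:235,255:400],(800,552),interpolation=cv2.INTER_CUBIC); save('crop3',a)
q=R.from_rotvec(r.get_obs()['orientation']).as_matrix();print(q)
E
```

```text
cap (array([ 0.5168, -0.3276,  0.168 ]), [np.float64(0.0003351101196958132), np.float64(0.0003351101196957933)]) yel (array([ 0.5154, -0.3244,  0.1189]), [np.float64(0.00316491779626829), np.float64(0.003164917796268297)])
bigcap (array([ 0.4626, -0.2305,  0.2138]), [np.float64(0.0003078812883120708), np.float64(0.0003078812883120595)])
clip (array([0.5785, 0.2675, 0.2364]), [np.float64(0.0018649623961222695), np.float64(0.001864962396122266)])
red (252.87461853027344, 227.12374877929688) (7.403350830078125, 12.279120445251465) [ 0.5695 -0.078   0.102 ]
red (301.1208190917969, 209.50961303710938) (9.619335174560547, 12.414649963378906) [ 0.568  -0.0737  0.102 ]
red (array([ 0.5677, -0.0755,  0.0997]), [np.float64(0.0017359966887661759), np.float64(0.0017359966887661178)])
blue (264.19561767578125, 243.7991180419922) (7.786541938781738, 12.048441886901855) [ 0.6394 -0.0754  0.102 ]
blue (299.6907958984375, 185.8750457763672) (9.468475341796875, 11.24383544921875) [ 0.6383 -0.0709  0.102 ]
blue (array([ 0.6379, -0.0727,  0.0998]), [np.float64(0.0018782577886042365), np.float64(0.0018782577886042832)])
bar [0.4623 0.171  0.164 ]
bar [0.468  0.0469 0.164 ]
hood [182.852  162.5452] [0.6969 0.2589 0.175 ]
hood [278.8498 155.8477] [ 0.7125 -0.0094  0.175 ]
hood [283.747  226.0409] [ 0.5155 -0.0201  0.175 ]
hood [187.7492 232.7384] [0.5007 0.2438 0.175 ]
[[-0.92    0.392  -0.0005]
 [ 0.392   0.92   -0.0015]
 [-0.0001 -0.0016 -1.    ]]
```

View pics/crop3.png

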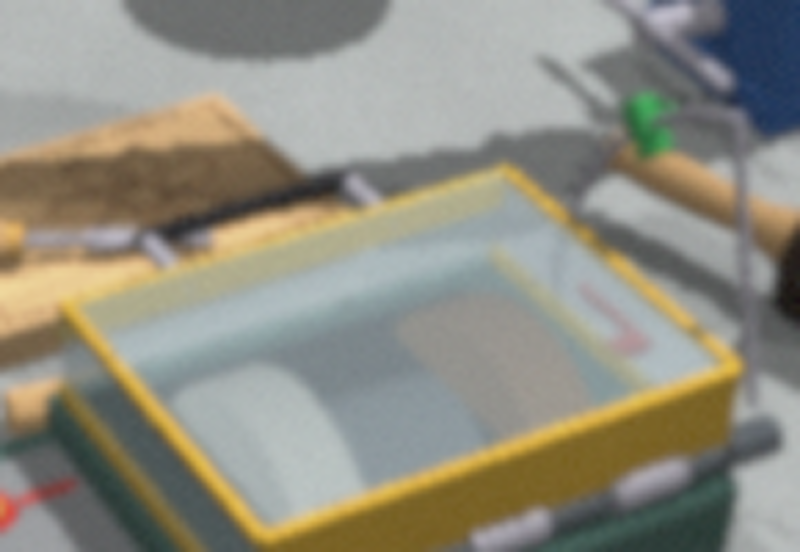

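Depth and ray casting agree: the clip sits at about 0.77 rad, 160 mm from the hinge, and machine yaw is about 2.6°. I'll raise the arm, then swing over towards the tester.

arm_command:
  rows:
    - {"fingers": 0.1, "x": -0.036, "z": -0.014, "az": 3.05}
    - {"fingers": 0.1, "x": -0.036, "z": -0.014, "az": 3.05}
    - {"fingers": 0.1, "x": -0.036, "z": -0.014, "az": 3.05}
    - {"fingers": 0.1, "x": -0.036, "z": -0.014, "az": 3.05}
    - {"fingers": 0.1, "x": -0.036, "z": -0.014, "az": 3.05}
    - {"fingers": 0.1, "x": -0.036, "z": -0.014, "az": 3.05}
    - {"fingers": 0.1, "x": -0.036, "z": -0.014, "az": 3.05}
    - {"fingers": 0.1, "x": -0.036, "z": -0.014, "az": 3.05}
    - {"fingers": 0.1, "x": -0.036, "z": -0.014, "az": 3.05}
    - {"fingers": 0.1, "x": -0.036, "z": -0.014, "az": 3.05}
  grip_force: 40

```text
validation failed for argument at $.ro...
```

arm_command:
  rows:
    - {"fingers": 0.1, "x": -0.041, "az": 3.4}
    - {"fingers": 0.1, "x": -0.041, "az": 3.4}
    - {"fingers": 0.1, "x": -0.041, "az": 3.4}
    - {"fingers": 0.1, "x": -0.041, "az": 3.4}
    - {"fingers": 0.1, "x": -0.041, "az": 3.4}
    - {"fingers": 0.1, "x": -0.041, "az": 3.4}
    - {"fingers": 0.1, "x": -0.041, "az": 3.4}
    - {"fingers": 0.1, "x": -0.041, "az": 3.4}
    - {"fingers": 0.1, "x": -0.041, "az": 3.4}
    - {"fingers": 0.1, "x": -0.041, "az": 3.4}

```text
validation failed for argument at $.ro...
```

arm_command:
  rows:
    - {"fingers": 0.1, "x": -0.036, "y": -0.0155}
    - {"fingers": 0.1, "x": -0.036, "y": -0.0155}
    - {"fingers": 0.1, "x": -0.036, "y": -0.0155}
    - {"fingers": 0.1, "x": -0.036, "y": -0.0155}
    - {"fingers": 0.1, "x": -0.036, "y": -0.0155}
    - {"fingers": 0.1, "x": -0.036, "y": -0.0155}
    - {"fingers": 0.1, "x": -0.036, "y": -0.0155}
    - {"fingers": 0.1, "x": -0.036, "y": -0.0155}
    - {"fingers": 0.1, "x": -0.036, "y": -0.0155}
    - {"fingers": 0.1}

```text
validation failed for argument at $.ro...
```

arm_command:
  rows:
    - {"fingers": 0.1, "x": -0.036, "y": 0.0, "z": -0.014, "ax": 0.0, "ay": 0.0, "az": 3.05}
    - {"fingers": 0.1, "x": -0.036, "y": 0.0, "z": -0.014, "ax": 0.0, "ay": 0.0, "az": 3.05}
    - {"fingers": 0.1, "x": -0.036, "y": 0.0, "z": -0.014, "ax": 0.0, "ay": 0.0, "az": 3.05}
    - {"fingers": 0.1, "x": -0.036, "y": 0.0, "z": -0.014, "ax": 0.0, "ay": 0.0, "az": 3.05}
    - {"fingers": 0.1, "x": -0.036, "y": 0.0, "z": -0.014, "ax": 0.0, "ay": 0.0, "az": 3.05}
    - {"fingers": 0.1, "x": -0.036, "y": 0.0, "z": -0.014, "ax": 0.0, "ay": 0.0, "az": 3.05}
    - {"fingers": 0.1, "x": -0.036, "y": 0.0, "z": -0.014, "ax": 0.0, "ay": 0.0, "az": 3.05}
    - {"fingers": 0.1, "x": -0.036, "y": 0.0, "z": -0.014, "ax": 0.0, "ay": 0.0, "az": 3.05}
    - {"fingers": 0.1, "x": -0.036, "y": 0.0, "z": -0.014, "ax": 0.0, "ay": 0.0, "az": 3.05}
    - {"fingers": 0.1, "x": -0.036, "y": 0.0, "z": -0.014, "ax": 0.0, "ay": 0.0, "az": 3.05}
  grip_force: 40

```text
clock: 0.93
tcp_pos: [0.5504, 0.4064, 0.3604]
orientation: [-1.419, -2.802, 0.001]
contact_force: [0.7, -0.3, 0.8]
grip_width: 0.0471
gripper_force: 0.0
```

arm_command:
  rows:
    - {"fingers": 0.1, "x": -0.041, "y": 0.0, "z": 0.0, "ax": 0.0, "ay": 0.0, "az": 3.4}
    - {"fingers": 0.1, "x": -0.041, "y": 0.0, "z": 0.0, "ax": 0.0, "ay": 0.0, "az": 3.4}
    - {"fingers": 0.1, "x": -0.041, "y": 0.0, "z": 0.0, "ax": 0.0, "ay": 0.0, "az": 3.4}
    - {"fingers": 0.1, "x": -0.041, "y": 0.0, "z": 0.0, "ax": 0.0, "ay": 0.0, "az": 3.4}
    - {"fingers": 0.1, "x": -0.041, "y": 0.0, "z": 0.0, "ax": 0.0, "ay": 0.0, "az": 3.4}
    - {"fingers": 0.1, "x": -0.041, "y": 0.0, "z": 0.0, "ax": 0.0, "ay": 0.0, "az": 3.4}
    - {"fingers": 0.1, "x": -0.041, "y": 0.0, "z": 0.0, "ax": 0.0, "ay": 0.0, "az": 3.4}
    - {"fingers": 0.1, "x": -0.041, "y": 0.0, "z": 0.0, "ax": 0.0, "ay": 0.0, "az": 3.4}
    - {"fingers": 0.1, "x": -0.041, "y": 0.0, "z": 0.0, "ax": 0.0, "ay": 0.0, "az": 3.4}
    - {"fingers": 0.1, "x": -0.041, "y": 0.0, "z": 0.0, "ax": 0.0, "ay": 0.0, "az": 3.4}

```text
clock: 1.77
tcp_pos: [0.6952, 0.0291, 0.3596]
orientation: [-2.177, -2.265, 0.001]
contact_force: [1.0, 0.3, -0.0]
grip_width: 0.0469
gripper_force: 0.0
```

arm_command:
  rows:
    - {"fingers": 0.1, "x": -0.036, "y": -0.0155, "z": 0.0, "ax": 0.0, "ay": 0.0, "az": 0.0}
    - {"fingers": 0.1, "x": -0.036, "y": -0.0155, "z": 0.0, "ax": 0.0, "ay": 0.0, "az": 0.0}
    - {"fingers": 0.1, "x": -0.036, "y": -0.0155, "z": 0.0, "ax": 0.0, "ay": 0.0, "az": 0.0}
    - {"fingers": 0.1, "x": -0.036, "y": -0.0155, "z": 0.0, "ax": 0.0, "ay": 0.0, "az": 0.0}
    - {"fingers": 0.1, "x": -0.036, "y": -0.0155, "z": 0.0, "ax": 0.0, "ay": 0.0, "az": 0.0}
    - {"fingers": 0.1, "x": -0.036, "y": -0.0155, "z": 0.0, "ax": 0.0, "ay": 0.0, "az": 0.0}
    - {"fingers": 0.1, "x": -0.036, "y": -0.0155, "z": 0.0, "ax": 0.0, "ay": 0.0, "az": 0.0}
    - {"fingers": 0.1, "x": -0.036, "y": -0.0155, "z": 0.0, "ax": 0.0, "ay": 0.0, "az": 0.0}
    - {"fingers": 0.1, "x": -0.036, "y": -0.0155, "z": 0.0, "ax": 0.0, "ay": 0.0, "az": 0.0}
    - {"fingers": 0.1, "x": 0.0, "y": 0.0, "z": 0.0, "ax": 0.0, "ay": 0.0, "az": 0.0}

```text
clock: 2.6
tcp_pos: [0.5635, -0.3086, 0.3607]
orientation: [2.188, 2.252, -0.008]
contact_force: [-1.1, -1.1, 0.8]
grip_width: 0.0473
gripper_force: 0.0
```

```bash
cat > go.py <<'E'
import sys
from h import *
np.set_printoptions(precision=4,suppress=True)
def go(P,yaw=None):
    o=r.get_obs();M=R.from_rotvec(o['orientation']).as_matrix()
    print('t',round(o['clock'],2),'tcp',o['tcp_pos'],'F',o['contact_force'],'w',o['grip_width'],'g',o['gripper_force'],'closeyaw',np.degrees(np.arctan2(M[1,1],M[0,1])),'tilt',M[:,2])
    print('shift',M.T@(np.array(P)-o['tcp_pos']))
if __name__=='__main__': go([float(a) for a in sys.argv[1:4]])
E
python3 go.py 0.5165 -0.327 0.138
python3 - <<'E'
from m import *
s=load('scene');t=load('top')
for z in(.115,.125,.135): print(z,plane(t,184.8,214,z),plane(t,184.8,196,z),plane(s,361,187.6,z))
X=np.array([.999,.046,0]);Y=np.array([-.046,.999,0]);Hg=np.array([.7008,.12,.125])
for y in (.13,.14,.15): print(proj(s,Hg-.14*X+y*Y),proj(t,Hg-.14*X+y*Y))
E
```

```text
t 2.6 tcp [ 0.5635 -0.3086  0.3607] F [-1.0535 -1.0826  0.7812] w 0.04731120329342157 g 0.0 closeyaw 1.6609084071080233 tilt [-0.0021 -0.0048 -1.    ]
shift [-0.016  -0.047   0.2229]
0.115 [0.55817676 0.26467316 0.115     ] [0.61078039 0.26505593 0.115     ] [0.55066653 0.2676254  0.115     ]
0.125 [0.55723216 0.26258975 0.125     ] [0.60940754 0.2629694  0.125     ] [0.56171248 0.25884126 0.125     ]
0.135 [0.55628757 0.26050633 0.135     ] [0.60803468 0.26088287 0.135     ] [0.57275842 0.25005711 0.135     ]
[[355.17334735 187.61045692]] [[191.44343609 214.69843321]]
[[358.02766588 186.69269138]] [[187.97517119 214.90428821]]
[[360.86301148 185.78096241]] [[184.50842113 215.1100836 ]]
```

arm_command:
  rows:
    - {"fingers": 0.1, "x": -0.008, "y": -0.0235, "z": 0.03, "ax": 0.0, "ay": 0.0, "az": 0.0}
    - {"fingers": 0.1, "x": -0.008, "y": -0.0235, "z": 0.03, "ax": 0.0, "ay": 0.0, "az": 0.0}
    - {"fingers": 0.1, "x": 0.0, "y": 0.0, "z": 0.035, "ax": 0.0, "ay": 0.0, "az": 0.0}
    - {"fingers": 0.1, "x": 0.0, "y": 0.0, "z": 0.035, "ax": 0.0, "ay": 0.0, "az": 0.0}
    - {"fingers": 0.1, "x": 0.0, "y": 0.0, "z": 0.0, "ax": 0.0, "ay": 0.0, "az": 0.0}

```text
clock: 3.02
tcp_pos: [0.5191, -0.3138, 0.2235]
orientation: [-2.166, -2.259, 0.006]
contact_force: [-0.8, 1.4, -0.5]
grip_width: 0.0472
gripper_force: 0.0
```

```bash
python3 go.py 0.5165 -0.327 0.135; python3 - <<'E'
from h import *
f=grab('scene'); save('crop4',cv2.resize(f['frame'][130:290,80:280],(800,640))[:600])
E
```

```text
t 3.02 tcp [ 0.5191 -0.3138  0.2235] F [-0.7825  1.3705 -0.4638] w 0.04724778097869786 g 0.0 closeyaw 2.4084204837721517 tilt [-0.0107  0.0053 -0.9999]
shift [-0.0136 -0.0023  0.0885]
```

View pics/crop4.png

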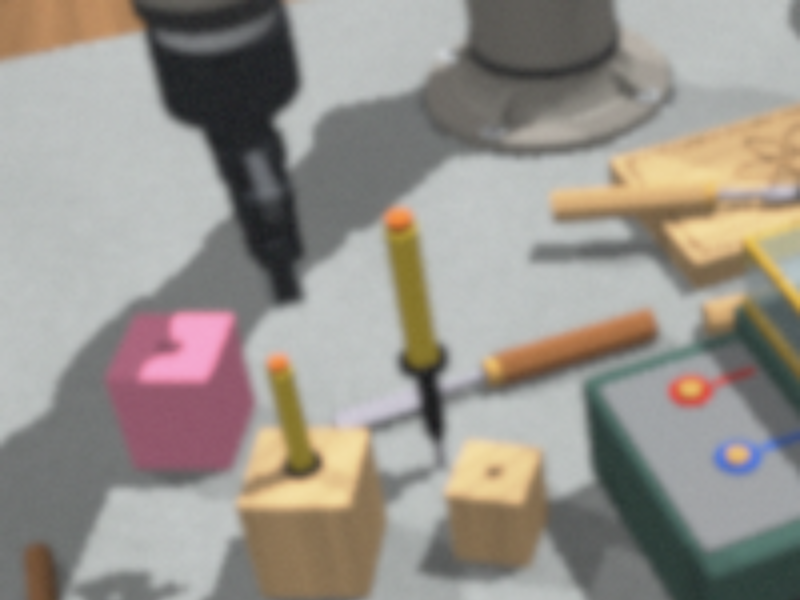

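The gripper is above and slightly +y of the small tester; its cap is at crop (278,365). I'll correct and re-read before descending.

arm_command:
  rows:
    - {"fingers": 0.1, "x": -0.007, "y": -0.001, "z": 0.0, "ax": 0.0, "ay": 0.0, "az": 0.0}
    - {"fingers": 0.1, "x": -0.0065, "y": -0.001, "z": 0.0, "ax": 0.0, "ay": 0.0, "az": 0.0}
    - {"fingers": 0.1, "x": 0.0, "y": 0.0, "z": 0.0, "ax": 0.0, "ay": 0.0, "az": 0.0}
    - {"fingers": 0.1, "x": 0.0, "y": 0.0, "z": 0.0, "ax": 0.0, "ay": 0.0, "az": 0.0}

```text
clock: 3.4
tcp_pos: [0.5223, -0.3317, 0.2322]
orientation: [2.173, 2.264, 0.001]
contact_force: [-0.3, -0.2, -0.3]
grip_width: 0.0467
gripper_force: 0.0
```

```bash
python3 go.py 0.5165 -0.327 0.135
```

```text
t 3.4 tcp [ 0.5223 -0.3317  0.2322] F [-0.3265 -0.1735 -0.305 ] w 0.046717385408842606 g 0.0 closeyaw 2.3444061966148686 tilt [ 0.0027 -0.0016 -1.    ]
shift [ 0.0051 -0.0059  0.0972]
```

arm_command:
  rows:
    - {"fingers": 0.1, "x": 0.005, "y": -0.006, "z": 0.01, "ax": 0.0, "ay": 0.0, "az": 0.0}
    - {"fingers": 0.1, "x": 0.0, "y": 0.0, "z": 0.025, "ax": 0.0, "ay": 0.0, "az": 0.0}
    - {"fingers": 0.1, "x": 0.0, "y": 0.0, "z": 0.025, "ax": 0.0, "ay": 0.0, "az": 0.0}
    - {"fingers": 0.1, "x": 0.0, "y": 0.0, "z": 0.025, "ax": 0.0, "ay": 0.0, "az": 0.0}
    - {"fingers": 0.1, "x": 0.0, "y": 0.0, "z": 0.012, "ax": 0.0, "ay": 0.0, "az": 0.0}
    - {"fingers": 0.1, "x": 0.0, "y": 0.0, "z": 0.0, "ax": 0.0, "ay": 0.0, "az": 0.0}
    - {"fingers": 0.1, "x": 0.0, "y": 0.0, "z": 0.0, "ax": 0.0, "ay": 0.0, "az": 0.0}
    - {"fingers": 0.1, "x": 0.0, "y": 0.0, "z": 0.0, "ax": 0.0, "ay": 0.0, "az": 0.0}

```text
clock: 4.07
tcp_pos: [0.5165, -0.3263, 0.135]
orientation: [2.172, 2.266, 0.001]
contact_force: [-0.3, 0.6, 0.2]
grip_width: 0.0468
gripper_force: 0.0
```

```bash
python3 go.py 0.5165 -0.327 0.135; python3 - <<'E'
from h import *
f=grab('scene'); save('crop5',cv2.resize(f['frame'][170:290,90:250],(800,600)))
E
```

```text
t 4.07 tcp [ 0.5165 -0.3263  0.135 ] F [-0.3022  0.56    0.1736] w 0.04683150590341288 g 0.0 closeyaw 2.416758242825843 tilt [ 0.0023 -0.0012 -1.    ]
shift [-0.0007 -0.0001  0.    ]
```

View pics/crop5.png

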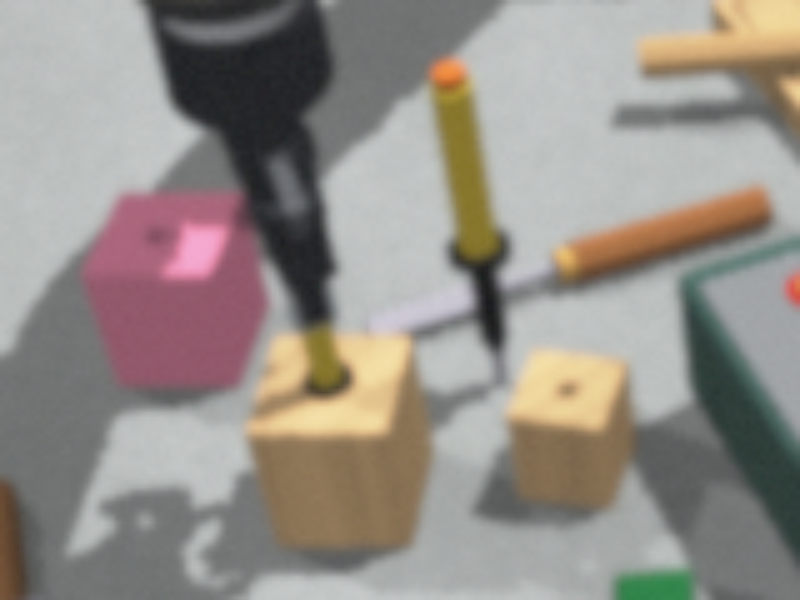

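The pen at crop (325,360) is between the fingers and still seated. I'll close on it.

arm_command:
  rows:
    - {"fingers": -1, "x": 0.0, "y": 0.0, "z": 0.0, "ax": 0.0, "ay": 0.0, "az": 0.0}
    - {"fingers": -1, "x": 0.0, "y": 0.0, "z": 0.0, "ax": 0.0, "ay": 0.0, "az": 0.0}
    - {"fingers": -1, "x": 0.0, "y": 0.0, "z": 0.0, "ax": 0.0, "ay": 0.0, "az": 0.0}
    - {"fingers": -1, "x": 0.0, "y": 0.0, "z": 0.0, "ax": 0.0, "ay": 0.0, "az": 0.0}
    - {"fingers": -1, "x": 0.0, "y": 0.0, "z": 0.0, "ax": 0.0, "ay": 0.0, "az": 0.0}
    - {"fingers": -1, "x": 0.0, "y": 0.0, "z": 0.0, "ax": 0.0, "ay": 0.0, "az": 0.0}
    - {"fingers": -1, "x": 0.0, "y": 0.0, "z": 0.0, "ax": 0.0, "ay": 0.0, "az": 0.0}
    - {"fingers": -1, "x": 0.0, "y": 0.0, "z": 0.0, "ax": 0.0, "ay": 0.0, "az": 0.0}
  grip_force: 40

```text
clock: 4.78
tcp_pos: [0.5162, -0.3258, 0.1342]
orientation: [2.173, 2.267, 0.001]
contact_force: [-0.9, 0.8, 6.0]
grip_width: 0.0143
gripper_force: 39.2
```

```bash
python3 go.py 0.5165 -0.327 0.235
```

```text
t 4.78 tcp [ 0.5162 -0.3258  0.1342] F [-0.9205  0.7821  6.029 ] w 0.014284156011744837 g 39.21850919723511 closeyaw 2.423209968370021 tilt [ 0.0016 -0.0006 -1.    ]
shift [-0.0012  0.0004 -0.1008]
```

arm_command:
  rows:
    - {"fingers": -1, "x": 0.0, "y": 0.0, "z": -0.01, "ax": 0.0, "ay": 0.0, "az": 0.0}
    - {"fingers": -1, "x": 0.0, "y": 0.0, "z": -0.02, "ax": 0.0, "ay": 0.0, "az": 0.0}
    - {"fingers": -1, "x": 0.0, "y": 0.0, "z": -0.03, "ax": 0.0, "ay": 0.0, "az": 0.0}
    - {"fingers": -1, "x": 0.0, "y": 0.0, "z": -0.03, "ax": 0.0, "ay": 0.0, "az": 0.0}
    - {"fingers": -1, "x": 0.0, "y": 0.0, "z": -0.03, "ax": 0.0, "ay": 0.0, "az": 0.0}
    - {"fingers": -1, "x": 0.0, "y": 0.0, "z": -0.01, "ax": 0.0, "ay": 0.0, "az": 0.0}
    - {"fingers": -1, "x": 0.0, "y": 0.0, "z": 0.0, "ax": 0.0, "ay": 0.0, "az": 0.0}
    - {"fingers": -1, "x": 0.0, "y": 0.0, "z": 0.0, "ax": 0.0, "ay": 0.0, "az": 0.0}
    - {"fingers": -1, "x": 0.0, "y": 0.0, "z": 0.0, "ax": 0.0, "ay": 0.0, "az": 0.0}

```text
clock: 5.53
tcp_pos: [0.5146, -0.3247, 0.2615]
orientation: [-2.172, -2.266, 0.001]
contact_force: [-0.5, 0.8, -0.7]
grip_width: 0.0144
gripper_force: 39.1
```

arm_command:
  rows:
    - {"fingers": -1, "x": 0.015, "y": 0.004, "z": 0.0, "ax": 0.0, "ay": 0.0, "az": 0.0}
    - {"fingers": -1, "x": 0.03, "y": 0.008, "z": 0.0, "ax": 0.0, "ay": 0.0, "az": 0.0}
    - {"fingers": -1, "x": 0.035, "y": 0.009, "z": 0.0, "ax": 0.0, "ay": 0.0, "az": 0.0}
    - {"fingers": -1, "x": 0.035, "y": 0.009, "z": 0.0, "ax": 0.0, "ay": 0.0, "az": 0.0}
    - {"fingers": -1, "x": 0.035, "y": 0.009, "z": 0.0, "ax": 0.0, "ay": 0.0, "az": 0.0}
    - {"fingers": -1, "x": 0.035, "y": 0.009, "z": 0.0, "ax": 0.0, "ay": 0.0, "az": 0.0}
    - {"fingers": -1, "x": 0.035, "y": 0.009, "z": 0.0, "ax": 0.0, "ay": 0.0, "az": 0.0}
    - {"fingers": -1, "x": 0.02, "y": 0.005, "z": 0.0, "ax": 0.0, "ay": 0.0, "az": 0.0}
    - {"fingers": -1, "x": 0.0, "y": 0.0, "z": 0.0, "ax": 0.0, "ay": 0.0, "az": 0.0}
    - {"fingers": -1, "x": 0.0, "y": 0.0, "z": 0.0, "ax": 0.0, "ay": 0.0, "az": 0.0}

```text
clock: 6.37
tcp_pos: [0.5665, -0.0813, 0.2613]
orientation: [-2.168, -2.27, 0.004]
contact_force: [-0.8, -0.0, -1.1]
grip_width: 0.0146
gripper_force: 39.1
```

arm_command:
  rows:
    - {"fingers": -1, "x": 0.0, "y": 0.0, "z": 0.0, "ax": 0.0, "ay": 0.0, "az": 0.0}
    - {"fingers": -1, "x": 0.0, "y": 0.0, "z": 0.0, "ax": 0.0, "ay": 0.0, "az": 0.0}
    - {"fingers": -1, "x": 0.0, "y": 0.0, "z": 0.0, "ax": 0.0, "ay": 0.0, "az": 0.0}

```text
clock: 6.62
tcp_pos: [0.5667, -0.0848, 0.2629]
orientation: [-2.177, -2.265, 0.001]
contact_force: [0.0, -1.1, -0.6]
grip_width: 0.0149
gripper_force: 39.1
```

```bash
python3 go.py 0.568 -0.0755 0.235; python3 - <<'E'
from h import *
f=grab('scene'); save('crop6',cv2.resize(f['frame'][130:265,190:370],(800,600)))
g=grab('top')
o=r.get_obs();M=R.from_rotvec(o['orientation']).as_matrix(); tip=o['tcp_pos']+M[:,2]*.1192
print('tip pred',tip,proj(f,tip),proj(g,tip),'studs',proj(f,[.568,-.0755,.106]))
E
```

```text
t 6.62 tcp [ 0.5667 -0.0848  0.2629] F [ 0.0181 -1.068  -0.6088] w 0.014928779151805634 g 39.14044976234436 closeyaw 2.263334687286034 tilt [-0.0007 -0.0005 -1.    ]
shift [0.0093 0.0017 0.0279]
tip pred [ 0.56698633 -0.08433326  0.14400445] [[249.67552038 214.917333  ]] [[305.81748095 208.32503061]] studs [[253.49732542 225.38827926]]
```

View pics/crop6.png

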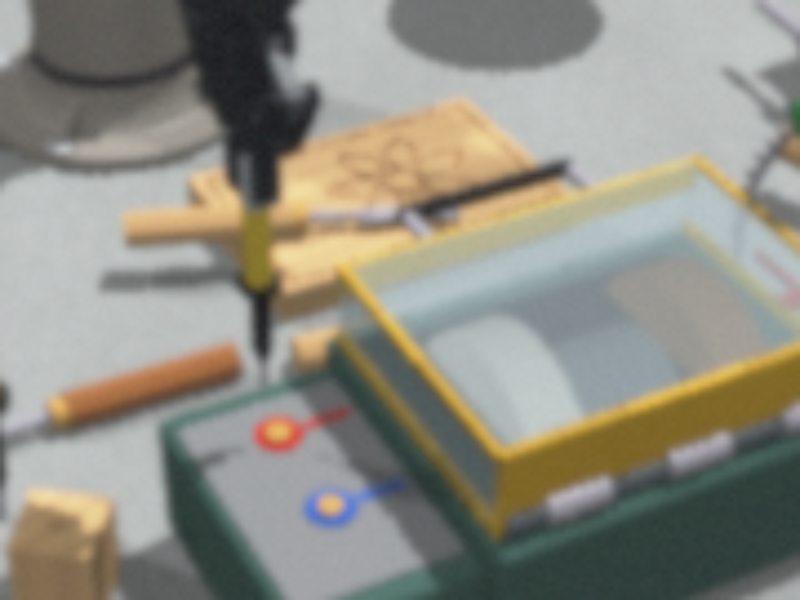

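The tip, at crop (264,380), is within a pixel of the prediction. The red stud is at (279,431) and the blue at (331,507). I'll refine the studs from the brass blobs.

```bash
python3 - <<'E'
from m import *
np.set_printoptions(precision=4,suppress=True)
np0=load
s=load('scene')
import numpy as np
t=dict(np.load('top.npz'))
for nm,sb,tb in(('red',(248,222,258,232),(297,204,308,216)),('blue',(259,239,270,250),(294,180,306,193))):
    for f,b in((s,sb),(t,tb)):
        x0,y0,x1,y1=b; im=f['frame'][y0:y1,x0:x1].astype(float); w=np.clip(im[...,1]-(90 if 0 else np.median(im[...,1])),0,None)*(im[...,0]>170)*(im[...,2]<im[...,0]-30)
        v,u=np.mgrid[y0:y1,x0:x1]; c=((u*w).sum()/w.sum(),(v*w).sum()/w.sum()); print(nm,np.array(c),(w>0).sum(),plane(f,*c,.106))
E
```

```text
red [252.2502 226.2255] 29 [ 0.5697 -0.0797  0.106 ]
red [nan nan] 0 [nan nan nan]
blue [264.0232 242.9582] 16 [ 0.6403 -0.0761  0.106 ]
blue [nan nan] 0 [nan nan nan]<stdin>:10: RuntimeWarning: invalid value encountered in scalar divide
```

arm_command:
  rows:
    - {"fingers": -1, "x": 0.007, "y": 0.0025, "z": 0.005, "ax": 0.0, "ay": 0.0, "az": 0.0}
    - {"fingers": -1, "x": 0.0, "y": 0.0, "z": 0.014, "ax": 0.0, "ay": 0.0, "az": 0.0}
    - {"fingers": -1, "x": 0.0, "y": 0.0, "z": 0.01, "ax": 0.0, "ay": 0.0, "az": 0.0}
    - {"fingers": -1, "x": 0.0, "y": 0.0, "z": 0.003, "ax": 0.0, "ay": 0.0, "az": 0.0}
    - {"fingers": -1, "x": 0.0, "y": 0.0, "z": 0.0, "ax": 0.0, "ay": 0.0, "az": 0.0}
    - {"fingers": -1, "x": 0.0, "y": 0.0, "z": 0.0, "ax": 0.0, "ay": 0.0, "az": 0.0}
    - {"fingers": -1, "x": 0.0, "y": 0.0, "z": 0.0, "ax": 0.0, "ay": 0.0, "az": 0.0}

```text
clock: 7.3
tcp_pos: [0.5698, -0.0762, 0.2318]
orientation: [2.174, 2.267, 0.001]
contact_force: [0.3, -0.0, -0.7]
grip_width: 0.0146
gripper_force: 39.1
```

```bash
python3 go.py 0.5687 -0.078 0.2252
```

```text
t 7.3 tcp [ 0.5698 -0.0762  0.2318] F [ 0.2798 -0.0038 -0.7471] w 0.01455079491535718 g 39.13099765777588 closeyaw 2.401412066278163 tilt [ 0.0008 -0.0001 -1.    ]
shift [-0.0017 -0.0012  0.0066]
```

arm_command:
  rows:
    - {"fingers": -1, "x": -0.0015, "y": -0.001, "z": 0.003, "ax": 0.0, "ay": 0.0, "az": 0.0}
    - {"fingers": -1, "x": 0.0, "y": 0.0, "z": 0.002, "ax": 0.0, "ay": 0.0, "az": 0.0}
    - {"fingers": -1, "x": 0.0, "y": 0.0, "z": 0.002, "ax": 0.0, "ay": 0.0, "az": 0.0}
    - {"fingers": -1, "x": 0.0, "y": 0.0, "z": 0.0, "ax": 0.0, "ay": 0.0, "az": 0.0}
    - {"fingers": -1, "x": 0.0, "y": 0.0, "z": 0.0, "ax": 0.0, "ay": 0.0, "az": 0.0}
    - {"fingers": -1, "x": 0.0, "y": 0.0, "z": 0.0, "ax": 0.0, "ay": 0.0, "az": 0.0}

```text
clock: 7.8
tcp_pos: [0.5692, -0.0777, 0.225]
orientation: [2.173, 2.267, 0.002]
contact_force: [-0.8, 0.7, 5.2]
grip_width: 0.0144
gripper_force: 39.7
```

```bash
python3 go.py 0.5687 -0.078 0.2252
```

```text
t 7.8 tcp [ 0.5692 -0.0777  0.225 ] F [-0.8228  0.7051  5.1616] w 0.01435889034340439 g 39.700722098350525 closeyaw 2.41584388420651 tilt [ 0.0015  0.     -1.    ]
shift [-0.0003 -0.0005 -0.0002]
```

Contact at 5 N, exactly at stud height. I'll hold, then go on to blue.

arm_command:
  rows:
    - {"fingers": -1, "x": 0.0, "y": 0.0, "z": 0.0, "ax": 0.0, "ay": 0.0, "az": 0.0}
    - {"fingers": -1, "x": 0.0, "y": 0.0, "z": 0.0, "ax": 0.0, "ay": 0.0, "az": 0.0}
    - {"fingers": -1, "x": 0.0, "y": 0.0, "z": 0.0, "ax": 0.0, "ay": 0.0, "az": 0.0}
    - {"fingers": -1, "x": 0.0, "y": 0.0, "z": 0.0, "ax": 0.0, "ay": 0.0, "az": 0.0}
    - {"fingers": -1, "x": 0.0, "y": 0.0, "z": 0.0, "ax": 0.0, "ay": 0.0, "az": 0.0}
    - {"fingers": -1, "x": 0.0, "y": 0.0, "z": 0.0, "ax": 0.0, "ay": 0.0, "az": 0.0}
    - {"fingers": -1, "x": 0.0, "y": 0.0, "z": 0.0, "ax": 0.0, "ay": 0.0, "az": 0.0}
    - {"fingers": -1, "x": 0.0, "y": 0.0, "z": 0.0, "ax": 0.0, "ay": 0.0, "az": 0.0}

```text
clock: 8.47
tcp_pos: [0.5692, -0.0777, 0.225]
orientation: [2.173, 2.267, 0.002]
contact_force: [-0.0, 0.1, 5.2]
grip_width: 0.0146
gripper_force: 39.7
```

arm_command:
  rows:
    - {"fingers": -1, "x": 0.0, "y": 0.0, "z": -0.01, "ax": 0.0, "ay": 0.0, "az": 0.0}
    - {"fingers": -1, "x": 0.0, "y": 0.0, "z": -0.015, "ax": 0.0, "ay": 0.0, "az": 0.0}
    - {"fingers": -1, "x": 0.0, "y": 0.015, "z": 0.0, "ax": 0.0, "ay": 0.0, "az": 0.0}
    - {"fingers": -1, "x": 0.0, "y": 0.025, "z": 0.0, "ax": 0.0, "ay": 0.0, "az": 0.0}
    - {"fingers": -1, "x": 0.0, "y": 0.02, "z": 0.0, "ax": 0.0, "ay": 0.0, "az": 0.0}
    - {"fingers": -1, "x": 0.0, "y": 0.01, "z": 0.0, "ax": 0.0, "ay": 0.0, "az": 0.0}
    - {"fingers": -1, "x": 0.0, "y": 0.0, "z": 0.0, "ax": 0.0, "ay": 0.0, "az": 0.0}
    - {"fingers": -1, "x": 0.0, "y": 0.0, "z": 0.0, "ax": 0.0, "ay": 0.0, "az": 0.0}
    - {"fingers": -1, "x": 0.0, "y": 0.0, "z": 0.0, "ax": 0.0, "ay": 0.0, "az": 0.0}
    - {"fingers": -1, "x": 0.0, "y": 0.0, "z": 0.0, "ax": 0.0, "ay": 0.0, "az": 0.0}

```text
clock: 9.3
tcp_pos: [0.6374, -0.0749, 0.2494]
orientation: [-2.174, -2.267, 0.001]
contact_force: [-0.9, 0.5, -0.5]
grip_width: 0.0145
gripper_force: 39.2
```

```bash
python3 go.py 0.6393 -0.0745 0.2252
```

```text
t 9.3 tcp [ 0.6374 -0.0749  0.2494] F [-0.9468  0.5367 -0.5361] w 0.014515103743581514 g 39.15805220603943 closeyaw 2.3801052971593832 tilt [-0.0007  0.0002 -1.    ]
shift [0.0004 0.0019 0.0242]
```

arm_command:
  rows:
    - {"fingers": -1, "x": 0.0, "y": 0.002, "z": 0.006, "ax": 0.0, "ay": 0.0, "az": 0.0}
    - {"fingers": -1, "x": 0.0, "y": 0.0, "z": 0.008, "ax": 0.0, "ay": 0.0, "az": 0.0}
    - {"fingers": -1, "x": 0.0, "y": 0.0, "z": 0.005, "ax": 0.0, "ay": 0.0, "az": 0.0}
    - {"fingers": -1, "x": 0.0, "y": 0.0, "z": 0.003, "ax": 0.0, "ay": 0.0, "az": 0.0}
    - {"fingers": -1, "x": 0.0, "y": 0.0, "z": 0.002, "ax": 0.0, "ay": 0.0, "az": 0.0}
    - {"fingers": -1, "x": 0.0, "y": 0.0, "z": 0.001, "ax": 0.0, "ay": 0.0, "az": 0.0}
    - {"fingers": -1, "x": 0.0, "y": 0.0, "z": 0.0, "ax": 0.0, "ay": 0.0, "az": 0.0}
    - {"fingers": -1, "x": 0.0, "y": 0.0, "z": 0.0, "ax": 0.0, "ay": 0.0, "az": 0.0}
    - {"fingers": -1, "x": 0.0, "y": 0.0, "z": 0.0, "ax": 0.0, "ay": 0.0, "az": 0.0}

```text
clock: 10.05
tcp_pos: [0.6407, -0.0747, 0.2251]
orientation: [2.174, 2.267, 0.001]
contact_force: [-2.2, 0.3, 5.5]
grip_width: 0.0145
gripper_force: 39.8
```

```bash
python3 go.py 0.6393 -0.0745 0.2252;python3 - <<'E'
from h import *
f=grab('scene'); save('crop7',cv2.resize(f['frame'][180:270,220:340],(800,600)))
E
```

```text
t 10.05 tcp [ 0.6407 -0.0747  0.2251] F [-2.2329  0.2525  5.5246] w 0.014531697344723227 g 39.84611392021179 closeyaw 2.413171593778477 tilt [ 0.0008  0.0001 -1.    ]
shift [ 0.0002 -0.0014 -0.0001]
```

View pics/crop7.png

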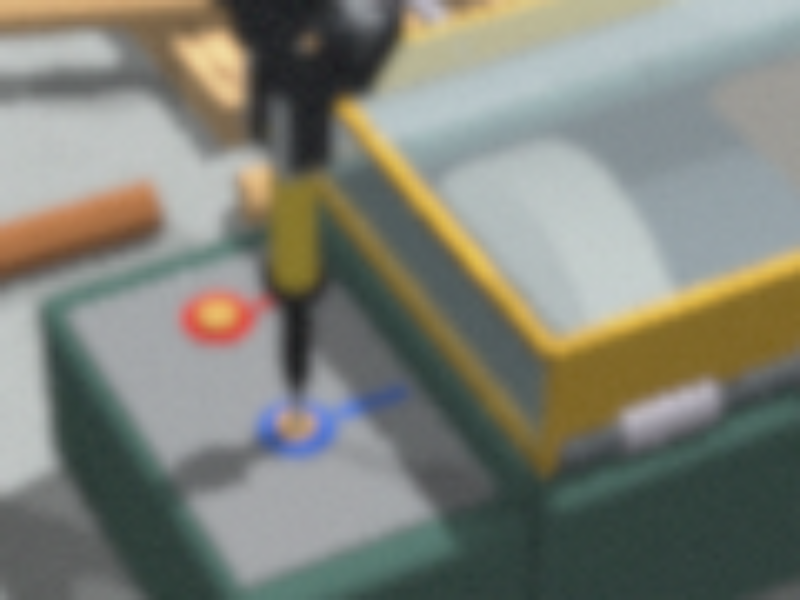

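The tip is on the blue stud's brass at crop (297,424). I'll hold, lift and return to the stand.

arm_command:
  rows:
    - {"fingers": -1, "x": 0.0, "y": 0.0, "z": 0.0, "ax": 0.0, "ay": 0.0, "az": 0.0}
    - {"fingers": -1, "x": 0.0, "y": 0.0, "z": 0.0, "ax": 0.0, "ay": 0.0, "az": 0.0}
    - {"fingers": -1, "x": 0.0, "y": 0.0, "z": 0.0, "ax": 0.0, "ay": 0.0, "az": 0.0}
    - {"fingers": -1, "x": 0.0, "y": 0.0, "z": 0.0, "ax": 0.0, "ay": 0.0, "az": 0.0}
    - {"fingers": -1, "x": 0.0, "y": 0.0, "z": 0.0, "ax": 0.0, "ay": 0.0, "az": 0.0}
    - {"fingers": -1, "x": 0.0, "y": 0.0, "z": 0.0, "ax": 0.0, "ay": 0.0, "az": 0.0}
    - {"fingers": -1, "x": 0.0, "y": 0.0, "z": -0.01, "ax": 0.0, "ay": 0.0, "az": 0.0}
    - {"fingers": -1, "x": 0.0, "y": 0.0, "z": -0.02, "ax": 0.0, "ay": 0.0, "az": 0.0}
    - {"fingers": -1, "x": 0.0, "y": 0.0, "z": -0.015, "ax": 0.0, "ay": 0.0, "az": 0.0}
    - {"fingers": -1, "x": 0.0, "y": 0.0, "z": 0.0, "ax": 0.0, "ay": 0.0, "az": 0.0}

```text
clock: 10.93
tcp_pos: [0.6423, -0.075, 0.273]
orientation: [2.171, 2.264, 0.006]
contact_force: [0.7, -0.3, -0.9]
grip_width: 0.0147
gripper_force: 39.2
```

arm_command:
  rows:
    - {"fingers": -1, "x": -0.015, "y": -0.008, "z": 0.0, "ax": 0.0, "ay": 0.0, "az": 0.0}
    - {"fingers": -1, "x": -0.03, "y": -0.017, "z": 0.0, "ax": 0.0, "ay": 0.0, "az": 0.0}
    - {"fingers": -1, "x": -0.035, "y": -0.019, "z": 0.0, "ax": 0.0, "ay": 0.0, "az": 0.0}
    - {"fingers": -1, "x": -0.035, "y": -0.019, "z": 0.0, "ax": 0.0, "ay": 0.0, "az": 0.0}
    - {"fingers": -1, "x": -0.035, "y": -0.019, "z": 0.0, "ax": 0.0, "ay": 0.0, "az": 0.0}
    - {"fingers": -1, "x": -0.035, "y": -0.019, "z": 0.0, "ax": 0.0, "ay": 0.0, "az": 0.0}
    - {"fingers": -1, "x": -0.035, "y": -0.019, "z": 0.0, "ax": 0.0, "ay": 0.0, "az": 0.0}
    - {"fingers": -1, "x": -0.018, "y": -0.01, "z": 0.0, "ax": 0.0, "ay": 0.0, "az": 0.0}
    - {"fingers": -1, "x": 0.0, "y": 0.0, "z": 0.0, "ax": 0.0, "ay": 0.0, "az": 0.0}
    - {"fingers": -1, "x": 0.0, "y": 0.0, "z": 0.0, "ax": 0.0, "ay": 0.0, "az": 0.0}

```text
clock: 11.77
tcp_pos: [0.5185, -0.3197, 0.2686]
orientation: [-2.178, -2.262, 0.001]
contact_force: [1.1, 1.2, -0.1]
grip_width: 0.0145
gripper_force: 39.2
```

arm_command:
  rows:
    - {"fingers": -1, "x": 0.0, "y": 0.0, "z": 0.0, "ax": 0.0, "ay": 0.0, "az": 0.0}
    - {"fingers": -1, "x": 0.0, "y": 0.0, "z": 0.0, "ax": 0.0, "ay": 0.0, "az": 0.0}
    - {"fingers": -1, "x": 0.0, "y": 0.0, "z": 0.0, "ax": 0.0, "ay": 0.0, "az": 0.0}
    - {"fingers": -1, "x": 0.0, "y": 0.0, "z": 0.0, "ax": 0.0, "ay": 0.0, "az": 0.0}

```text
clock: 12.1
tcp_pos: [0.5212, -0.3166, 0.2691]
orientation: [-2.171, -2.27, -0.0]
contact_force: [-0.3, -1.0, -0.7]
grip_width: 0.0147
gripper_force: 39.2
```

```bash
python3 go.py 0.5162 -0.3258 0.1342
```

```text
t 12.1 tcp [ 0.5212 -0.3166  0.2691] F [-0.3353 -0.9992 -0.7083] w 0.014714948577855269 g 39.179529547691345 closeyaw 2.5402489090233358 tilt [-0.0002  0.0004 -1.    ]
shift [-0.009  -0.0054  0.1349]
```

arm_command:
  rows:
    - {"fingers": -1, "x": -0.005, "y": -0.003, "z": 0.01, "ax": 0.0, "ay": 0.0, "az": 0.0}
    - {"fingers": -1, "x": -0.004, "y": -0.0025, "z": 0.02, "ax": 0.0, "ay": 0.0, "az": 0.0}
    - {"fingers": -1, "x": 0.0, "y": 0.0, "z": 0.02, "ax": 0.0, "ay": 0.0, "az": 0.0}
    - {"fingers": -1, "x": 0.0, "y": 0.0, "z": 0.0, "ax": 0.0, "ay": 0.0, "az": 0.0}
    - {"fingers": -1, "x": 0.0, "y": 0.0, "z": 0.0, "ax": 0.0, "ay": 0.0, "az": 0.0}
    - {"fingers": -1, "x": 0.0, "y": 0.0, "z": 0.0, "ax": 0.0, "ay": 0.0, "az": 0.0}
    - {"fingers": -1, "x": 0.0, "y": 0.0, "z": 0.0, "ax": 0.0, "ay": 0.0, "az": 0.0}
    - {"fingers": -1, "x": 0.0, "y": 0.0, "z": 0.0, "ax": 0.0, "ay": 0.0, "az": 0.0}

```text
clock: 12.77
tcp_pos: [0.5162, -0.3273, 0.2204]
orientation: [2.173, 2.267, 0.001]
contact_force: [0.5, 0.3, -0.2]
grip_width: 0.0147
gripper_force: 39.1
```

```bash
python3 go.py 0.5162 -0.3258 0.1342
```

```text
t 12.77 tcp [ 0.5162 -0.3273  0.2204] F [ 0.4688  0.307  -0.1939] w 0.01471821084650872 g 39.148001074790955 closeyaw 2.4313031043897193 tilt [ 0.0018 -0.0007 -1.    ]
shift [ 0.0016 -0.0001  0.0862]
```

arm_command:
  rows:
    - {"fingers": -1, "x": 0.0015, "y": 0.0, "z": 0.006, "ax": 0.0, "ay": 0.0, "az": 0.0}
    - {"fingers": -1, "x": 0.0, "y": 0.0, "z": 0.01, "ax": 0.0, "ay": 0.0, "az": 0.0}
    - {"fingers": -1, "x": 0.0, "y": 0.0, "z": 0.012, "ax": 0.0, "ay": 0.0, "az": 0.0}
    - {"fingers": -1, "x": 0.0, "y": 0.0, "z": 0.012, "ax": 0.0, "ay": 0.0, "az": 0.0}
    - {"fingers": -1, "x": 0.0, "y": 0.0, "z": 0.012, "ax": 0.0, "ay": 0.0, "az": 0.0}
    - {"fingers": -1, "x": 0.0, "y": 0.0, "z": 0.012, "ax": 0.0, "ay": 0.0, "az": 0.0}
    - {"fingers": -1, "x": 0.0, "y": 0.0, "z": 0.01, "ax": 0.0, "ay": 0.0, "az": 0.0}
    - {"fingers": -1, "x": 0.0, "y": 0.0, "z": 0.007, "ax": 0.0, "ay": 0.0, "az": 0.0}
    - {"fingers": -1, "x": 0.0, "y": 0.0, "z": 0.0035, "ax": 0.0, "ay": 0.0, "az": 0.0}
    - {"fingers": -1, "x": 0.0, "y": 0.0, "z": 0.0, "ax": 0.0, "ay": 0.0, "az": 0.0}

```text
clock: 13.6
tcp_pos: [0.5155, -0.3259, 0.1346]
orientation: [-2.174, -2.267, 0.0]
contact_force: [0.9, 0.1, 0.1]
grip_width: 0.0146
gripper_force: 39.2
```

arm_command:
  rows:
    - {"fingers": -1, "x": 0.0, "y": 0.0, "z": 0.0, "ax": 0.0, "ay": 0.0, "az": 0.0}
    - {"fingers": -1, "x": 0.0, "y": 0.0, "z": 0.0, "ax": 0.0, "ay": 0.0, "az": 0.0}

```text
clock: 13.77
tcp_pos: [0.5157, -0.3257, 0.1349]
orientation: [2.174, 2.267, 0.0]
contact_force: [-0.2, 0.8, -0.8]
grip_width: 0.0145
gripper_force: 39.2
```

```bash
python3 go.py 0.5162 -0.3258 0.1342
```

```text
t 13.77 tcp [ 0.5157 -0.3257  0.1349] F [-0.239   0.7658 -0.8011] w 0.014545346436841472 g 39.196486473083496 closeyaw 2.415579306807778 tilt [ 0.0004 -0.0002 -1.    ]
shift [-0.0002  0.0005  0.0007]
```

Seated to within 1 mm with no force. I'll release and go straight up.

arm_command:
  rows:
    - {"fingers": 0.1, "x": 0.0, "y": 0.0, "z": 0.0, "ax": 0.0, "ay": 0.0, "az": 0.0}
    - {"fingers": 0.1, "x": 0.0, "y": 0.0, "z": 0.0, "ax": 0.0, "ay": 0.0, "az": 0.0}
    - {"fingers": 0.1, "x": 0.0, "y": 0.0, "z": 0.0, "ax": 0.0, "ay": 0.0, "az": 0.0}
    - {"fingers": 0.1, "x": 0.0, "y": 0.0, "z": 0.0, "ax": 0.0, "ay": 0.0, "az": 0.0}
    - {"fingers": 0.1, "x": 0.0, "y": 0.0, "z": 0.0, "ax": 0.0, "ay": 0.0, "az": 0.0}
    - {"fingers": 0.1, "x": 0.0, "y": 0.0, "z": 0.0, "ax": 0.0, "ay": 0.0, "az": 0.0}

```text
clock: 14.27
tcp_pos: [0.5155, -0.3255, 0.1348]
orientation: [2.174, 2.268, 0.0]
contact_force: [0.2, -0.5, -0.8]
grip_width: 0.0465
gripper_force: 0.0
```

arm_command:
  rows:
    - {"fingers": 0.1, "x": 0.0, "y": 0.0, "z": -0.01, "ax": 0.0, "ay": 0.0, "az": 0.0}
    - {"fingers": 0.1, "x": 0.0, "y": 0.0, "z": -0.02, "ax": 0.0, "ay": 0.0, "az": 0.0}
    - {"fingers": 0.1, "x": 0.0, "y": 0.0, "z": -0.03, "ax": 0.0, "ay": 0.0, "az": 0.0}
    - {"fingers": 0.1, "x": 0.0, "y": 0.0, "z": -0.03, "ax": 0.0, "ay": 0.0, "az": 0.0}
    - {"fingers": 0.1, "x": 0.0, "y": 0.0, "z": -0.03, "ax": 0.0, "ay": 0.0, "az": 0.0}
    - {"fingers": 0.1, "x": 0.0, "y": 0.0, "z": -0.02, "ax": 0.0, "ay": 0.0, "az": 0.0}
    - {"fingers": 0.1, "x": 0.0, "y": 0.0, "z": 0.0, "ax": 0.0, "ay": 0.0, "az": 0.0}
    - {"fingers": 0.1, "x": 0.0, "y": 0.0, "z": 0.0, "ax": 0.0, "ay": 0.0, "az": 0.0}

```text
clock: 14.93
tcp_pos: [0.516, -0.326, 0.2767]
orientation: [2.172, 2.266, 0.002]
contact_force: [-0.2, -0.0, -1.3]
grip_width: 0.0468
gripper_force: 0.0
```

```bash
python3 go.py 0.4655 0.109 0.25; python3 - <<'E'
from m import *
np.set_printoptions(precision=4,suppress=True)
f=grab('scene')
for c,a,m in blobs(f,(5,170,170),(16,255,255),(100,170,210,300)): print(c,a)
E
```

```text
t 14.93 tcp [ 0.516  -0.326   0.2767] F [-0.1753 -0.0081 -1.2661] w 0.04680949736983069 g 0.0 closeyaw 2.4142543863297177 tilt [ 0.0031 -0.0011 -1.    ]
shift [ 0.4368 -0.0322  0.026 ]
[179.36 185.09] 11
[149.17 220.83] 6
```

The tester's cap is back at its original pixel (149,221). Now to the bar.

arm_command:
  rows:
    - {"fingers": -0.25, "x": 0.02, "y": 0.0, "z": 0.0, "ax": 0.0, "ay": 0.0, "az": 0.0}
    - {"fingers": -0.25, "x": 0.035, "y": 0.0, "z": 0.0, "ax": 0.0, "ay": 0.0, "az": 0.0}
    - {"fingers": -0.25, "x": 0.04, "y": 0.0, "z": 0.0, "ax": 0.0, "ay": 0.0, "az": 0.0}
    - {"fingers": -0.25, "x": 0.04, "y": 0.0, "z": 0.0, "ax": 0.0, "ay": 0.0, "az": 0.0}
    - {"fingers": -0.25, "x": 0.04, "y": -0.004, "z": 0.0, "ax": 0.0, "ay": 0.0, "az": 0.0}
    - {"fingers": -0.25, "x": 0.04, "y": -0.004, "z": 0.0, "ax": 0.0, "ay": 0.0, "az": 0.0}
    - {"fingers": -0.25, "x": 0.04, "y": -0.004, "z": 0.0, "ax": 0.0, "ay": 0.0, "az": 0.0}
    - {"fingers": -0.25, "x": 0.04, "y": -0.004, "z": 0.0, "ax": 0.0, "ay": 0.0, "az": 0.0}
    - {"fingers": -0.25, "x": 0.04, "y": -0.004, "z": 0.0, "ax": 0.0, "ay": 0.0, "az": 0.0}
    - {"fingers": -0.25, "x": 0.04, "y": -0.004, "z": 0.0, "ax": 0.0, "ay": 0.0, "az": 0.0}

```text
clock: 15.82
tcp_pos: [0.474, 0.0499, 0.2737]
orientation: [-2.173, -2.267, 0.003]
contact_force: [1.3, -0.0, -0.4]
grip_width: 0.0318
gripper_force: 0.0
```

arm_command:
  rows:
    - {"fingers": -0.25, "x": 0.035, "y": -0.004, "z": 0.0, "ax": 0.0, "ay": 0.0, "az": 0.0}
    - {"fingers": -0.25, "x": 0.02, "y": -0.004, "z": 0.0, "ax": 0.0, "ay": 0.0, "az": 0.0}
    - {"fingers": -0.25, "x": 0.0, "y": 0.0, "z": 0.0, "ax": 0.0, "ay": 0.0, "az": 0.0}
    - {"fingers": -0.25, "x": 0.0, "y": 0.0, "z": 0.0, "ax": 0.0, "ay": 0.0, "az": 0.0}
    - {"fingers": -0.25, "x": 0.0, "y": 0.0, "z": 0.0, "ax": 0.0, "ay": 0.0, "az": 0.0}
    - {"fingers": -0.25, "x": 0.0, "y": 0.0, "z": 0.0, "ax": 0.0, "ay": 0.0, "az": 0.0}

```text
clock: 16.32
tcp_pos: [0.4653, 0.1012, 0.2743]
orientation: [-2.177, -2.265, 0.002]
contact_force: [-0.6, -0.9, 0.6]
grip_width: 0.0318
gripper_force: 0.0
```

```bash
python3 go.py 0.4655 0.109 0.25; python3 - <<'E'
from m import *
s=load('scene') # current arm away? saved before move; refine bar from scene: dark low-value pixels
np.set_printoptions(precision=4,suppress=True)
P=proj(s,[[.4623,.171,.162],[.468,.0469,.162],[.4655,.109,.162]]);print(P)
g=cv2.cvtColor(s['frame'],cv2.COLOR_RGB2GRAY)
for u in (290,296,302,308):
    col=g[165:195,u]; v=np.argsort(col)[:3]+165; print(u,v,col.min(),plane(s,u,v.mean(),.162))
E
```

```text
t 16.32 tcp [0.4653 0.1012 0.2743] F [-0.5963 -0.8915  0.5666] w 0.03179121930285105 g 0.0 closeyaw 2.283216344468522 tilt [-0.001  -0.0008 -1.    ]
shift [0.0078 0.0006 0.0243]
[[318.2454 166.0589]
 [280.2502 176.9717]
 [299.6828 171.4638]]
290 [175 176 174] 55 [0.4703 0.0761 0.162 ]
296 [173 174 172] 58 [0.4682 0.0959 0.162 ]
302 [172 171 170] 64 [0.4661 0.1161 0.162 ]
308 [170 169 171] 57 [0.4685 0.1342 0.162 ]
```

arm_command:
  rows:
    - {"fingers": -0.25, "x": 0.008, "y": 0.002, "z": 0.02, "ax": 0.0, "ay": 0.0, "az": 0.0}
    - {"fingers": -0.25, "x": 0.0, "y": 0.0, "z": 0.03, "ax": 0.0, "ay": 0.0, "az": 0.0}
    - {"fingers": -0.25, "x": 0.0, "y": 0.0, "z": 0.015, "ax": 0.0, "ay": 0.0, "az": 0.0}
    - {"fingers": -0.25, "x": 0.0, "y": 0.0, "z": 0.0, "ax": 0.0, "ay": 0.0, "az": 0.0}
    - {"fingers": -0.25, "x": 0.0, "y": 0.0, "z": 0.0, "ax": 0.0, "ay": 0.0, "az": 0.0}
    - {"fingers": -0.25, "x": 0.0, "y": 0.0, "z": 0.0, "ax": 0.0, "ay": 0.0, "az": 0.0}
    - {"fingers": -0.25, "x": 0.0, "y": 0.0, "z": 0.0, "ax": 0.0, "ay": 0.0, "az": 0.0}

```text
clock: 16.9
tcp_pos: [0.4681, 0.1107, 0.2111]
orientation: [2.174, 2.266, 0.004]
contact_force: [0.9, 0.1, -0.2]
grip_width: 0.0323
gripper_force: 0.0
```

```bash
python3 go.py 0.467 0.109 0.16; python3 - <<'E'
from h import *
f=grab('scene'); save('crop8',cv2.resize(f['frame'][110:215,240:380],(800,600)))
E
```

```text
t 16.9 tcp [0.4681 0.1107 0.2111] F [ 0.9127  0.0576 -0.1952] w 0.03231273344555328 g 0.0 closeyaw 2.369885894528962 tilt [ 0.0023  0.001  -1.    ]
shift [-0.0017 -0.0012  0.0511]
```

View pics/crop8.png

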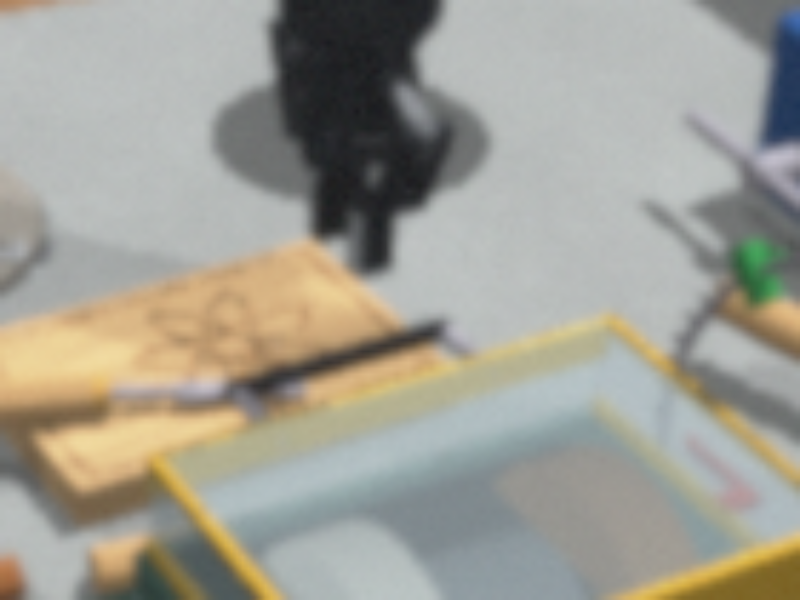

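The fingertips at (330,225) and (372,265) straddle the bar, which runs from (250,385) to (440,330). I'll descend gently.

arm_command:
  rows:
    - {"fingers": -0.25, "x": -0.001, "y": -0.001, "z": 0.008, "ax": 0.0, "ay": 0.0, "az": 0.0}
    - {"fingers": -0.25, "x": 0.0, "y": 0.0, "z": 0.012, "ax": 0.0, "ay": 0.0, "az": 0.0}
    - {"fingers": -0.25, "x": 0.0, "y": 0.0, "z": 0.01, "ax": 0.0, "ay": 0.0, "az": 0.0}
    - {"fingers": -0.25, "x": 0.0, "y": 0.0, "z": 0.005, "ax": 0.0, "ay": 0.0, "az": 0.0}
    - {"fingers": -0.25, "x": 0.0, "y": 0.0, "z": 0.0, "ax": 0.0, "ay": 0.0, "az": 0.0}
    - {"fingers": -0.25, "x": 0.0, "y": 0.0, "z": 0.0, "ax": 0.0, "ay": 0.0, "az": 0.0}

```text
clock: 17.45
tcp_pos: [0.4659, 0.1097, 0.1746]
orientation: [-2.174, -2.268, 0.001]
contact_force: [-0.2, 0.9, 0.0]
grip_width: 0.0319
gripper_force: 0.0
```

arm_command:
  rows:
    - {"fingers": -0.25, "x": 0.0, "y": 0.0, "z": 0.007, "ax": 0.0, "ay": 0.0, "az": 0.0}
    - {"fingers": -0.25, "x": 0.0, "y": 0.0, "z": 0.007, "ax": 0.0, "ay": 0.0, "az": 0.0}
    - {"fingers": -0.25, "x": 0.0, "y": 0.0, "z": 0.0, "ax": 0.0, "ay": 0.0, "az": 0.0}
    - {"fingers": -0.25, "x": 0.0, "y": 0.0, "z": 0.0, "ax": 0.0, "ay": 0.0, "az": 0.0}
    - {"fingers": -0.25, "x": 0.0, "y": 0.0, "z": 0.0, "ax": 0.0, "ay": 0.0, "az": 0.0}

```text
clock: 17.87
tcp_pos: [0.4661, 0.1098, 0.1608]
orientation: [-2.174, -2.268, 0.0]
contact_force: [-0.6, -0.4, 0.0]
grip_width: 0.0319
gripper_force: 0.0
```

```bash
python3 go.py 0.467 0.109 0.16
```

```text
t 17.87 tcp [0.4661 0.1098 0.1608] F [-0.6346 -0.3885  0.0263] w 0.031907154305601884 g 0.0 closeyaw 2.417315711392588 tilt [-0.0001 -0.     -1.    ]
shift [-0.0008  0.0009  0.0008]
```

Close on the bar with a firmer grip.

arm_command:
  rows:
    - {"fingers": -1, "x": 0.0, "y": 0.0, "z": 0.0, "ax": 0.0, "ay": 0.0, "az": 0.0}
    - {"fingers": -1, "x": 0.0, "y": 0.0, "z": 0.0, "ax": 0.0, "ay": 0.0, "az": 0.0}
    - {"fingers": -1, "x": 0.0, "y": 0.0, "z": 0.0, "ax": 0.0, "ay": 0.0, "az": 0.0}
    - {"fingers": -1, "x": 0.0, "y": 0.0, "z": 0.0, "ax": 0.0, "ay": 0.0, "az": 0.0}
    - {"fingers": -1, "x": 0.0, "y": 0.0, "z": 0.0, "ax": 0.0, "ay": 0.0, "az": 0.0}
    - {"fingers": -1, "x": 0.0, "y": 0.0, "z": 0.0, "ax": 0.0, "ay": 0.0, "az": 0.0}
    - {"fingers": -1, "x": 0.0, "y": 0.0, "z": 0.0, "ax": 0.0, "ay": 0.0, "az": 0.0}
  grip_force: 60

```text
clock: 18.45
tcp_pos: [0.466, 0.1098, 0.1608]
orientation: [-2.174, -2.268, -0.0]
contact_force: [0.6, -0.0, 0.9]
grip_width: 0.0
gripper_force: 0.0
```

```bash
python3 go.py 0.467 0.109 0.162; python3 - <<'E'
import numpy as np
# arc in the hinge plane: per-step shift in tool frame when the tool turns with the hood (tool y=to hood, z=down)
rad=.2389;ph=.1555
for st in (.04,.05): print(st, 'chord',2*rad*np.sin(st/2),'dir dy,dz at tool', rad*st*np.sin(ph), -rad*st*np.cos(ph),'deg',np.degrees(st))
E
```

```text
t 18.45 tcp [0.466  0.1098 0.1608] F [ 0.5503 -0.0423  0.9445] w 2.0672081700961065e-05 g 0.0 closeyaw 2.4189670396657714 tilt [ 0.      0.0001 -1.    ]
shift [-0.0009  0.0009 -0.0012]
0.04 chord 0.009555362946074546 dir dy,dz at tool 0.0014799767633164845 -0.009440699379815209 deg 2.291831180523293
0.05 chord 0.011943755768049553 dir dy,dz at tool 0.0018499709541456055 -0.011800874224769012 deg 2.8647889756541165
```

The gripper shut on nothing, so I need to check the bar's real position using depth.

```bash
python3 - <<'E'
from m import *
np.set_printoptions(precision=3,suppress=True)
s=grab('scene');t=grab('top')
tc=r.get_obs()['tcp_pos'];print('tcp px',proj(s,[tc,tc-[0,0,.019]]),proj(t,[tc,tc-[0,0,.019]]))
g=cv2.cvtColor(s['frame'],cv2.COLOR_RGB2GRAY)
for u in range(282,322,3):
    col=g[160:190,u].astype(int); k=np.nonzero(col<95)[0]+160
    print(u,k.tolist(),[dep(s,u,v)for v in k[len(k)//2:len(k)//2+1]])
g=cv2.cvtColor(t['frame'],cv2.COLOR_RGB2GRAY)
for u in range(208,290,4):
    col=g[232:258,u].astype(int); k=np.nonzero(col<75)[0]+232
    print('T',u,k.tolist(),[dep(t,u,v)for v in k[len(k)//2:len(k)//2+1]])
E
```

```text
tcp px [[300.003 171.847]
 [299.752 177.326]] [[237.05  244.86 ]
 [237.628 244.989]]
282 [177] [array([0.473, 0.05 , 0.164])]
285 [176, 177, 178, 179] [array([0.476, 0.058, 0.16 ])]
288 [174, 175, 176, 177, 178] [array([0.475, 0.067, 0.164])]
291 [174, 175, 176] [array([0.471, 0.079, 0.162])]
294 [173, 174, 175] [array([0.474, 0.087, 0.165])]
297 [160, 171, 172, 173, 174] [array([0.468, 0.099, 0.164])]
300 [160, 161, 162, 163, 164, 165, 166, 167, 168, 169, 170, 171, 172, 173] [array([0.479, 0.102, 0.187])]
303 [160, 161, 162, 163, 164, 165, 166, 167, 168, 169, 170, 171, 172] [array([0.478, 0.112, 0.188])]
306 [170, 171] [array([0.471, 0.127, 0.162])]
309 [169, 170] [array([0.472, 0.135, 0.164])]
312 [168, 169, 170] [array([0.468, 0.148, 0.161])]
315 [167, 168, 169] [array([0.471, 0.156, 0.165])]
318 [] []
321 [] []
T 208 [] []
T 212 [] []
T 216 [] []
T 220 [] []
T 224 [] []
T 228 [] []
T 232 [] []
T 236 [] []
T 240 [] []
T 244 [232, 233, 234, 235, 236, 237, 238] [array([0.477, 0.065, 0.532])]
T 248 [233, 234, 243, 244, 245, 246, 247, 248, 249, 250, 251, 252, 253, 254, 255] [array([0.453, 0.058, 0.514])]
T 252 [232, 233, 243, 244] [array([0.47 , 0.068, 0.166])]
T 256 [243, 244] [array([0.468, 0.057, 0.164])]
T 260 [243] [array([0.47 , 0.046, 0.162])]
T 264 [232] [array([0.503, 0.036, 0.109])]
T 268 [232] [array([0.504, 0.024, 0.099])]
T 272 [232, 233] [array([0.504, 0.013, 0.023])]
T 276 [232] [array([0.505, 0.001, 0.069])]
T 280 [232] [array([ 0.505, -0.011,  0.05 ])]
T 284 [] []
T 288 [] []
```

```bash
python3 - <<'E'
from m import *
np.set_printoptions(precision=3,suppress=True,linewidth=200)
s=load('scene');t=load('top')
print(proj(s,[[.452,.1107,.196],[.484,.1107,.196],[.484,.1107,.211],[.468,.1107,.192]]))
g=cv2.cvtColor(s['frame'],cv2.COLOR_RGB2GRAY)
print(g[150:186,290:314:2])
for v in range(150,184,3): print(v,[tuple((dep(s,u,v)*1000).round().astype(int)) for u in (296,299,302,305)])
print({k:v for k,v in r.get_obs().items() if k in('grip_width','gripper_force','tcp_pos','clock')})
E
```

```text
[[298.518 158.882]
 [303.699 164.549]
 [303.935 159.96 ]
 [301.027 162.893]]
[[159  72  37  34  40  31  33  40  52  65 121 117]
 [170  92  48  37  32  36  35  49  52  61 114 111]
 [182 127  74  35  35  37  36  42  46  54  86  90]
 [190 157  96  34  35  38  37  39  37  40  57  67]
 [188 174 116  42  36  36  37  33  36  38  48  57]
 [185 189 130  45  36  36  37  36  30  32  42  66]
 [182 188 141  57  33  38  35  36  35  31  43 101]
 [182 184 158  79  39  38  30  34  32  33  63 137]
 [184 189 183 104  42  34  32  35  40  45  97 170]
 [189 193 194 120  51  36  35  43  69  84 138 183]
 [191 198 194 120  70  38  36  73 120 134 168 189]
 [190 194 189 117  85  44  34 102 166 174 185 192]
 [188 188 179 114  91  47  40 122 192 191 192 191]
 [180 180 176 113  93  46  42 121 195 193 190 189]
 [182 173 168 114  95  41  40 111 182 196 190 187]
 [189 178 167 112  91  43  42 103 162 187 189 181]
 [191 175 166 106  93  47  42 111 151 169 173 156]
 [186 171 164 106  92  42  44 119 151 140 133 111]
 [176 174 165 108  92  41  48 111 135 101  88  65]
 [167 166 156 115  94  53  59  91  97  68  58  59]
 [1
[... 2514 characters left out ...]
np.int64(27))]
177 [(np.int64(312), np.int64(178), np.int64(26)), (np.int64(313), np.int64(189), np.int64(23)), (np.int64(322), np.int64(196), np.int64(27)), (np.int64(323), np.int64(207), np.int64(25))]
180 [(np.int64(327), np.int64(171), np.int64(26)), (np.int64(516), np.int64(81), np.int64(173)), (np.int64(520), np.int64(88), np.int64(173)), (np.int64(524), np.int64(95), np.int64(174))]
183 [(np.int64(526), np.int64(67), np.int64(173)), (np.int64(529), np.int64(75), np.int64(173)), (np.int64(531), np.int64(83), np.int64(172)), (np.int64(535), np.int64(89), np.int64(173))]
{'clock': 18.55, 'tcp_pos': array([0.466, 0.11 , 0.161]), 'gripper_force': 0.0, 'grip_width': -0.00010478229685142657}
```

The images show the fingertips ended just above the bar; in earlier frames the tips also sat about 25 mm higher than the reported TCP implies. The gripper body would still clear the hood, so I'll reopen and go about 27 mm lower, centred at x≈0.469.

arm_command:
  rows:
    - {"fingers": -0.25, "x": 0.0, "y": 0.0, "z": -0.005, "ax": 0.0, "ay": 0.0, "az": 0.0}
    - {"fingers": -0.25, "x": 0.0, "y": 0.003, "z": 0.0, "ax": 0.0, "ay": 0.0, "az": 0.0}
    - {"fingers": -0.25, "x": 0.0, "y": 0.0, "z": 0.0, "ax": 0.0, "ay": 0.0, "az": 0.0}
    - {"fingers": -0.25, "x": 0.0, "y": 0.0, "z": 0.0, "ax": 0.0, "ay": 0.0, "az": 0.0}
    - {"fingers": -0.25, "x": 0.0, "y": 0.0, "z": 0.0, "ax": 0.0, "ay": 0.0, "az": 0.0}
    - {"fingers": -0.25, "x": 0.0, "y": 0.0, "z": 0.005, "ax": 0.0, "ay": 0.0, "az": 0.0}
    - {"fingers": -0.25, "x": 0.0, "y": 0.0, "z": 0.007, "ax": 0.0, "ay": 0.0, "az": 0.0}
    - {"fingers": -0.25, "x": 0.0, "y": 0.0, "z": 0.007, "ax": 0.0, "ay": 0.0, "az": 0.0}
    - {"fingers": -0.25, "x": 0.0, "y": 0.0, "z": 0.0, "ax": 0.0, "ay": 0.0, "az": 0.0}
    - {"fingers": -0.25, "x": 0.0, "y": 0.0, "z": 0.0, "ax": 0.0, "ay": 0.0, "az": 0.0}

```text
clock: 19.38
tcp_pos: [0.4684, 0.1097, 0.146]
orientation: [-2.174, -2.267, 0.003]
contact_force: [-0.0, -1.0, 0.3]
grip_width: 0.0322
gripper_force: 0.0
```

```bash
python3 go.py 0.469 0.109 0.134
```

```text
t 19.38 tcp [0.4684 0.1097 0.146 ] F [-0.007  -1.0489  0.3492] w 0.032225816470462874 g 0.0 closeyaw 2.4153933523853124 tilt [-0.0017 -0.0008 -1.    ]
shift [-0.0007  0.0006  0.012 ]
```

arm_command:
  rows:
    - {"fingers": -0.25, "x": 0.0, "y": 0.0005, "z": 0.007, "ax": 0.0, "ay": 0.0, "az": 0.0}
    - {"fingers": -0.25, "x": 0.0, "y": 0.0, "z": 0.005, "ax": 0.0, "ay": 0.0, "az": 0.0}
    - {"fingers": -0.25, "x": 0.0, "y": 0.0, "z": 0.0, "ax": 0.0, "ay": 0.0, "az": 0.0}
    - {"fingers": -0.25, "x": 0.0, "y": 0.0, "z": 0.0, "ax": 0.0, "ay": 0.0, "az": 0.0}

```text
clock: 19.72
tcp_pos: [0.4693, 0.1098, 0.1344]
orientation: [-2.174, -2.268, 0.001]
contact_force: [0.3, -0.1, 0.7]
grip_width: 0.0323
gripper_force: 0.0
```

```bash
python3 go.py 0.469 0.109 0.134; python3 - <<'E'
from m import *
np.set_printoptions(linewidth=200)
s=grab('scene');g=cv2.cvtColor(s['frame'],cv2.COLOR_RGB2GRAY)
print(proj(s,[[.453,.1097,.143],[.485,.1097,.143]]));print(g[160:186,290:318:2])
E
```

```text
t 19.72 tcp [0.4693 0.1098 0.1344] F [ 0.3241 -0.0568  0.6559] w 0.03229248785060458 g 0.0 closeyaw 2.4159235505110246 tilt [-0.0008 -0.0004 -1.    ]
shift [-0.0008 -0.0003  0.0004]
[[297.71116683 174.64383646]
 [302.73666689 180.46837154]]
[[181 107  37  41  38  46  56  42  63  47  59  78  71  85]
 [183 111  39  38  36  42  48  37  52  41  44  59  57 102]
 [185 122  50  36  37  41  38  55  44  36  38  54  53 125]
 [180 138  67  39  36  36  46  83  61  31  37  48  57 149]
 [183 156  84  40  32  33  68 117  70  36  33  44  68 160]
 [190 170  87  36  33  36  77 129  66  38  38  35  77 145]
 [192 167  83  35  34  32  75 112  51  36  33  37  63 106]
 [184 157  79  30  29  36  58  74  40  35  34  34  51  77]
 [177 156  76  37  34  35  44  45  39  35  36  38  48  77]
 [167 151  71  36  35  38  35  33  34  38  39  52  78 108]
 [165 146  70  40  40  50  42  31  36  48  66  89 126 151]
 [165 144  65  41  51  67  49  37  41  81 118 138 165 179]
 [151 127  60  43  54  81  61  34  48 125 166 173 174 189]
 [112  89  43  41  55  88  70  36  59 158 188 182 170 182]
 [ 69  52  43  65  78  94  69  38  65 165 185 172 174 180]
 [ 46  58  82 110 124 105  69  40  69 152 173 172 181 183]
 [ 71  99 133 159 163 115  73  54  86 144 173 181 182 180]
 [113 138 173 183 177 120  86  97 122 156 175 181 177 176]
 [134 155 186 189 171 127 116 137 156 167 176 175 175 175]
 [127 149 183 180 166 143 150 166 171 174 176 176 176 176]
 [134 147 174 169 168 164 169 174 175 177 175 175 174 174]
 [157 168 167 165 170 172 174 174 173 175 175 175 174 173]
 [171 186 174 171 174 173 174 174 174 173 175 173 172 178]
 [183 180 176 172 175 175 175 172 174 174 173 176 179 184]
 [178 176 174 174 175 174 174 173 175 172 176 181 186 184]
 [175 175 174 175 174 173 173 174 177 180 183 187 186 187]]
```

The front finger now reaches below the bar at pixel (304,177). I'll go 6 mm deeper and close.

arm_command:
  rows:
    - {"fingers": -0.25, "x": 0.0, "y": 0.0, "z": 0.006, "ax": 0.0, "ay": 0.0, "az": 0.0}
    - {"fingers": -0.25, "x": 0.0, "y": 0.0, "z": 0.0, "ax": 0.0, "ay": 0.0, "az": 0.0}
    - {"fingers": -1, "x": 0.0, "y": 0.0, "z": 0.0, "ax": 0.0, "ay": 0.0, "az": 0.0}
    - {"fingers": -1, "x": 0.0, "y": 0.0, "z": 0.0, "ax": 0.0, "ay": 0.0, "az": 0.0}
    - {"fingers": -1, "x": 0.0, "y": 0.0, "z": 0.0, "ax": 0.0, "ay": 0.0, "az": 0.0}
    - {"fingers": -1, "x": 0.0, "y": 0.0, "z": 0.0, "ax": 0.0, "ay": 0.0, "az": 0.0}
    - {"fingers": -1, "x": 0.0, "y": 0.0, "z": 0.0, "ax": 0.0, "ay": 0.0, "az": 0.0}
    - {"fingers": -1, "x": 0.0, "y": 0.0, "z": 0.0, "ax": 0.0, "ay": 0.0, "az": 0.0}
    - {"fingers": -1, "x": 0.0, "y": 0.0, "z": 0.0, "ax": 0.0, "ay": 0.0, "az": 0.0}
  grip_force: 60

```text
clock: 20.52
tcp_pos: [0.4659, 0.1097, 0.1282]
orientation: [-2.17, -2.266, 0.009]
contact_force: [-9.2, -0.0, 7.0]
grip_width: 0.0102
gripper_force: 58.4
```

```bash
python3 go.py 0.469 0.109 0.134
```

```text
t 20.52 tcp [0.4659 0.1097 0.1282] F [-9.2392 -0.0376  7.0349] w 0.01020228737347817 g 58.368691205978394 closeyaw 2.465712977239247 tilt [-0.0072 -0.0011 -1.    ]
shift [-0.0008  0.003  -0.0059]
```

The bar is held (10.2 mm wide, 58 N). I'll lift along the hood's arc, turning the tool with it.

arm_command:
  rows:
    - {"fingers": -1, "x": 0.0, "y": 0.0, "z": -0.0047, "ax": 1.15, "ay": 0.0, "az": 0.0}
    - {"fingers": -1, "x": 0.0, "y": 0.0002, "z": -0.0094, "ax": 2.29, "ay": 0.0, "az": 0.0}
    - {"fingers": -1, "x": 0.0, "y": 0.0002, "z": -0.0094, "ax": 2.29, "ay": 0.0, "az": 0.0}
    - {"fingers": -1, "x": 0.0, "y": 0.0002, "z": -0.0094, "ax": 2.29, "ay": 0.0, "az": 0.0}
    - {"fingers": -1, "x": 0.0, "y": 0.0002, "z": -0.0094, "ax": 2.29, "ay": 0.0, "az": 0.0}
    - {"fingers": -1, "x": 0.0, "y": 0.0, "z": -0.0047, "ax": 1.15, "ay": 0.0, "az": 0.0}
    - {"fingers": -1, "x": 0.0, "y": 0.0, "z": 0.0, "ax": 0.0, "ay": 0.0, "az": 0.0}
    - {"fingers": -1, "x": 0.0, "y": 0.0, "z": 0.0, "ax": 0.0, "ay": 0.0, "az": 0.0}

```text
clock: 21.18
tcp_pos: [0.4709, 0.1101, 0.1744]
orientation: [-2.068, -2.159, 0.226]
contact_force: [-7.8, 0.8, -2.1]
grip_width: 0.01
gripper_force: 59.3
```

```bash
cat > arc.py <<'E'
from h import *
np.set_printoptions(precision=4,suppress=True)
o=r.get_obs();M=R.from_rotvec(o['orientation']).as_matrix()
X=np.array([.999,.044,0]);H=np.array([.4655,.109,.125])+.236*X
p=o['tcp_pos']-.034*M[:,2]; d=p-H
print('t',o['clock'],'tcp',o['tcp_pos'],'F',o['contact_force'],'w',o['grip_width'],'tool tilt',np.arctan2(-M[:,2]@X,-M[2,2]),'bar',p,'rad',np.hypot(d@X,d[2]),'theta',np.arctan2(d[2],-d@X)-.1555,'q',o['joints'])
E
python3 arc.py
```

```text
t 21.1833 tcp [0.4709 0.1101 0.1744] F [-7.7651  0.8155 -2.116 ] w 0.010000933183142092 tool tilt 0.20752741836917324 bar [0.4779 0.1104 0.2077] rad 0.23833944404937732 theta 0.19893067635221998 q [-0.5355  0.3403  0.2672  1.92   -0.1513  1.1007 -0.1483]
```

arm_command:
  rows:
    - {"fingers": -1, "x": 0.0, "y": 0.0, "z": -0.0047, "ax": 1.15, "ay": 0.0, "az": 0.0}
    - {"fingers": -1, "x": 0.0, "y": 0.0002, "z": -0.0094, "ax": 2.29, "ay": 0.0, "az": 0.0}
    - {"fingers": -1, "x": 0.0, "y": 0.0002, "z": -0.0094, "ax": 2.29, "ay": 0.0, "az": 0.0}
    - {"fingers": -1, "x": 0.0, "y": 0.0002, "z": -0.0094, "ax": 2.29, "ay": 0.0, "az": 0.0}
    - {"fingers": -1, "x": 0.0, "y": 0.0002, "z": -0.0094, "ax": 2.29, "ay": 0.0, "az": 0.0}
    - {"fingers": -1, "x": 0.0, "y": 0.0002, "z": -0.0094, "ax": 2.29, "ay": 0.0, "az": 0.0}
    - {"fingers": -1, "x": 0.0, "y": 0.0002, "z": -0.0094, "ax": 2.29, "ay": 0.0, "az": 0.0}
    - {"fingers": -1, "x": 0.0, "y": 0.0, "z": -0.0047, "ax": 1.15, "ay": 0.0, "az": 0.0}
    - {"fingers": -1, "x": 0.0, "y": 0.0, "z": 0.0, "ax": 0.0, "ay": 0.0, "az": 0.0}
    - {"fingers": -1, "x": 0.0, "y": 0.0, "z": 0.0, "ax": 0.0, "ay": 0.0, "az": 0.0}

```text
clock: 22.02
tcp_pos: [0.4937, 0.1115, 0.2367]
orientation: [-1.911, -1.995, 0.495]
contact_force: [-7.1, 0.6, -1.3]
grip_width: 0.0102
gripper_force: 59.8
```

```bash
python3 arc.py
```

```text
t 22.0167 tcp [0.4937 0.1115 0.2367] F [-7.0588  0.6256 -1.2915] w 0.010202444608359907 tool tilt 0.48664535728588887 bar [0.5096 0.1122 0.2668] rad 0.23851349267553806 theta 0.48095255926335123 q [-0.4703  0.4855  0.2765  1.6257 -0.1978  1.5351 -0.0933]
```

Joint 6 is approaching its limit, so from here I'll let the bar mostly turn in the grip.

arm_command:
  rows:
    - {"fingers": -1, "x": 0.0, "y": 0.0012, "z": -0.0073, "ax": 0.65, "ay": 0.0, "az": 0.0}
    - {"fingers": -1, "x": 0.0, "y": 0.0012, "z": -0.0073, "ax": 0.65, "ay": 0.0, "az": 0.0}
    - {"fingers": -1, "x": 0.0, "y": 0.0012, "z": -0.0073, "ax": 0.65, "ay": 0.0, "az": 0.0}
    - {"fingers": -1, "x": 0.0, "y": 0.0013, "z": -0.0073, "ax": 0.65, "ay": 0.0, "az": 0.0}
    - {"fingers": -1, "x": 0.0, "y": 0.0013, "z": -0.0073, "ax": 0.65, "ay": 0.0, "az": 0.0}
    - {"fingers": -1, "x": 0.0, "y": 0.0013, "z": -0.0073, "ax": 0.65, "ay": 0.0, "az": 0.0}
    - {"fingers": -1, "x": 0.0, "y": 0.0013, "z": -0.0073, "ax": 0.65, "ay": 0.0, "az": 0.0}
    - {"fingers": -1, "x": 0.0, "y": 0.0, "z": 0.0, "ax": 0.0, "ay": 0.0, "az": 0.0}
    - {"fingers": -1, "x": 0.0, "y": 0.0, "z": 0.0, "ax": 0.0, "ay": 0.0, "az": 0.0}
    - {"fingers": -1, "x": 0.0, "y": 0.0, "z": 0.0, "ax": 0.0, "ay": 0.0, "az": 0.0}

```text
clock: 22.85
tcp_pos: [0.5268, 0.1135, 0.2771]
orientation: [-1.863, -1.947, 0.564]
contact_force: [-6.2, 1.5, -1.4]
grip_width: 0.0098
gripper_force: 59.0
```

```bash
python3 arc.py; python3 - <<'E'
from m import *
np.set_printoptions(precision=4,suppress=True)
s=grab('scene');t=grab('top')
X=np.array([.999,.044,0]);Y=np.array([-.044,.999,0]);H=np.array([.4655,.109,.125])+.236*X
# predicted pixels of pointer tip and clip for several angles
for th in(.6,.7,.74,.77,.8): print(th,[proj(f,H+R_*(-np.cos(th)*X)+np.array([0,0,R_*np.sin(th)])+.152*Y)[0] for f in(s,t) for R_ in(.14,.15)])
for nm,lo,hi in(('clip',(45,100,50),(85,255,255)),('red',(0,90,80),(8,255,255)),('red2',(172,90,80),(180,255,255))):
    for f,b,n in((s,(345,125,405,200),'s'),(t,(155,170,200,225),'t')):
        for c,a,m in blobs(f,lo,hi,b,3):
            v,u=np.nonzero(m);print(nm,n,c,a,u.min(),v.min(),u.max(),v.max(),dep(f,*c))
E
```

```text
t 22.85 tcp [0.5268 0.1135 0.2771] F [-6.1523  1.5186 -1.448 ] w 0.009764681807109968 tool tilt 0.5648493857910898 bar [0.5449 0.1142 0.3058] rad 0.23906381200372495 theta 0.7021860485561794 q [-0.4405  0.5571  0.2837  1.4482 -0.2114  1.7221 -0.082 ]
0.6 [array([370.4907, 167.008 ]), array([368.955 , 163.7782]), array([177.4715, 203.2434]), array([177.1071, 206.0524])]
0.7 [array([372.971, 165.107]), array([371.5907, 161.7052]), array([176.4286, 199.6138]), array([175.9781, 202.1661])]
0.74 [array([374.0343, 164.4678]), array([372.7221, 161.0044]), array([176.0237, 198.0423]), array([175.5394, 200.4803])]
0.77 [array([374.8574, 164.0357]), array([373.5987, 160.529 ]), array([175.7256, 196.821 ]), array([175.2162, 199.1693])]
0.8 [array([375.7021, 163.645 ]), array([374.4987, 160.0976]), array([175.4326, 195.5645]), array([174.8985, 197.8195])]
clip t [173.63 201.77] 35 170 199 177 205 [0.5773 0.2652 0.2523]
```

```bash
python3 - <<'E'
from m import *
np.set_printoptions(linewidth=220)
s=load('scene');t=load('top')
def show(f,y0,y1,x0,x1):
    im=f['frame'].astype(int)[y0:y1,x0:x1]; rg=im[...,0]-np.maximum(im[...,1],im[...,2]); gr=im[...,1]-np.maximum(im[...,0],im[...,2])
    print(y0,x0); 
    for a,b in zip(rg,gr): print(' '.join('R%02d'%p if p>14 else 'G%02d'%q if q>14 else ' . ' for p,q in zip(a,b)))
show(s,145,185,360,392); show(t,188,215,166,194)
E
```

```text
145 360
R16 R16 R17 R18 R17 R17 R19 R28 R36 R27  .   .   .   .   .   .   .   .   .   .   .   .   .   .   .   .   .   .   .   .   .   . 
R18 R17  .   .   .   .   .  R20 R31 R31 R18  .   .   .   .   .   .   .   .   .   .   .   .   .   .   .   .   .   .   .   .   . 
 .   .   .   .   .   .   .   .  R26 R33 R25  .   .   .   .   .   .   .   .   .   .   .   .   .   .   .   .   .   .   .   .   . 
 .   .   .   .   .   .   .   .  R20 R31 R30 R19  .   .   .   .   .   .   .   .   .   .   .   .   .   .   .   .   .   .   .   . 
 .   .   .   .   .   .   .   .   .  R28 R35 R26  .   .   .   .   .   .   .   .   .   .   .   .   .   .   .   .   .   .   .   . 
 .   .   .   .   .   .   .   .   .  R22 R34 R29 R15  .   .   .   .   .   .   .   .   .   .   .   .   .   .   .   .   .   .   . 
 .   .   .   .   .   .   .   .   .  R15 R30 R32 R18  .   .   .   .   .   .   .   .   .   .   .   .   .   .   .   .   .   .   . 
 .   .   .   .   .   .   .   .   .   .  R24 R29  .   .  G23  .   .   .   .   .   .   .   .   .   .   .   .   .   .   .   .   . 
 .   .   .   .   .   .   .   .   .   .  R15 R25  .  G18 G38 G28 G20 
[... 6358 characters left out ...]
   .   .   .   .   .   .   . 
 .   .   .   .   .   .   .   .   .   .   .   .   .   .   .   .   .   .   .   .   .   .   .   .   .   .   .   . 
 .   .   .   .   .   .   .   .   .   .   .   .   .   .   .   .   .   .   .   .   .   .   .   .   .   .   .   . 
 .   .   .   .   .   .   .   .   .   .   .   .   .   .   .   .   .   .   .   .   .   .   .   .   .   .   .   . 
 .   .   .   .   .   .   .   .   .   .   .   .   .   .   .   .   .  R15  .   .   .   .   .   .   .   .   .   . 
 .   .   .   .   .   .   .   .   .   .   .   .   .   .   .   .  R24 R25 R15  .   .   .   .   .   .   .   .   . 
 .   .   .   .   .   .   .   .   .   .   .   .   .   .   .  R17 R28 R32 R19  .   .   .   .   .   .   .   .   .
```

```bash
cat > red.py <<'E'
from m import *
def show(f,y0,y1,x0,x1):
    im=f['frame'].astype(int)[y0:y1,x0:x1]; R_,G,B=im[...,0],im[...,1],im[...,2]
    a=(R_-G)-np.abs(G-B); g=G-np.maximum(R_,B); print(y0,x0)
    for i,(p_,q_) in enumerate(zip(a,g)): print(y0+i,' '.join('R%02d'%p if p>12 else 'G%02d'%q if q>9 else ' . ' for p,q in zip(p_,q_)))
E
python3 - <<'E'
from red import *
s=load('scene');t=load('top')
show(s,150,180,360,390); show(t,175,206,166,190)
E
```

```text
150 360
150  .   .   .   .   .   .   .   .   .   .   .   .   .   .   .   .   .   .   .   .   .   .   .   .   .   .   .   .   .   . 
151  .   .   .   .   .   .   .   .   .   .   .   .   .   .   .   .   .   .   .   .   .   .   .   .   .   .   .   .   .   . 
152  .   .   .   .   .   .   .   .   .   .   .   .   .  G14 G23 G13  .   .   .   .   .   .   .   .   .   .   .   .   .   . 
153  .   .   .   .   .   .   .   .   .   .   .   .   .  G18 G38 G28 G20 G12  .   .   .   .   .   .   .   .   .   .   .   . 
154  .   .   .   .   .   .   .   .   .  G11  .   .   .   .  G31 G37 G28 G18  .   .   .   .   .   .   .   .   .   .   .   . 
155  .   .   .   .   .   .   .   .   .  G10  .   .   .   .   .  G22 G15  .   .   .   .   .   .   .   .   .   .   .   .   . 
156  .   .   .   .   .   .   .   .   .   .  G10  .   .   .   .   .   .   .   .   .   .   .   .   .   .   .   .   .   .   . 
157  .   .   .   .   .   .   .   .   .   .  G13  .   .   .   .   .   .   .   .   .   .   .   .   .   .   .   .   .   .   . 
158  .   .   .   .   .   .   .   .   .   .   .   .   .   .   .   .  G13  .   .   .   .   .   .   .  
[... 5034 characters left out ...]
 
199  .   .   .  G18 G25 G31 G38 G41 G38 G41 G48 G11  .   .   .   .   .   .   .   .   .   .   .   . 
200  .   .  G15 G38 G54 G59 G61 G65 G65 G67 G65 G20  .   .   .   .   .   .   .   .   .   .   .   . 
201  .   .  G20 G50 G72 G77 G74 G79 G83 G82 G73 G31  .   .   .   .   .   .   .   .   .   .   .   . 
202  .   .  G18 G45 G69 G74 G76 G81 G86 G87 G74 G37  .   .   .   .   .   .   .   .   .   .   .   . 
203  .   .  G12 G29 G46 G55 G64 G74 G84 G84 G70 G39  .   .   .   .   .   .   .   .   .   .   .   . 
204  .   .   .  G13 G19 G27 G44 G63 G71 G74 G62 G35  .   .   .   .   .   .   .   .   .   .   .   . 
205  .   .   .   .   .  G12 G23 G39 G46 G47 G39 G21  .   .   .   .   .   .   .   .   .   .   .   .
```

The hood is at 0.70 rad. The image evidence puts the clip at about 0.765, so I'll raise the remaining ~0.06 rad.

arm_command:
  rows:
    - {"fingers": -1, "x": 0.0, "y": 0.0013, "z": -0.0048, "ax": 0.38, "ay": 0.0, "az": 0.0}
    - {"fingers": -1, "x": 0.0, "y": 0.0013, "z": -0.0048, "ax": 0.38, "ay": 0.0, "az": 0.0}
    - {"fingers": -1, "x": 0.0, "y": 0.0013, "z": -0.0048, "ax": 0.38, "ay": 0.0, "az": 0.0}
    - {"fingers": -1, "x": 0.0, "y": 0.0, "z": 0.0, "ax": 0.0, "ay": 0.0, "az": 0.0}
    - {"fingers": -1, "x": 0.0, "y": 0.0, "z": 0.0, "ax": 0.0, "ay": 0.0, "az": 0.0}
    - {"fingers": -1, "x": 0.0, "y": 0.0, "z": 0.0, "ax": 0.0, "ay": 0.0, "az": 0.0}
    - {"fingers": -1, "x": 0.0, "y": 0.0, "z": 0.0, "ax": 0.0, "ay": 0.0, "az": 0.0}

```text
clock: 23.53
tcp_pos: [0.5375, 0.1141, 0.287]
orientation: [-1.85, -1.934, 0.581]
contact_force: [-7.2, 1.9, -2.7]
grip_width: 0.0096
gripper_force: 59.1
```

```bash
python3 arc.py; python3 - <<'E'
from red import *
t=grab('top');s=grab('scene'); show(t,180,208,166,190); show(s,145,175,360,390)
X=np.array([.999,.044,0]);Y=np.array([-.044,.999,0]);H=np.array([.4655,.109,.125])+.236*X
def P(rr,th,y=.15): return H-rr*np.cos(th)*X+np.array([0,0,rr*np.sin(th)])+y*Y
for th in(.68,.72,.76,.8): print(th,'corner/tip top',proj(t,P(.092,th))[0],proj(t,P(.14,th))[0])
# hood frame: front-top-left yellow corner, hood half width from shut pose
for th in(.70,.76,.8):
    print('hoodcorner',th,[proj(f,P(.1985,th+.2553,.134))[0].round(1) for f in(s,t)])
E
```

```text
t 23.5333 tcp [0.5375 0.1141 0.287 ] F [-7.2018  1.8595 -2.7033] w 0.009629939671365474 tool tilt 0.5853532106629706 bar [0.5563 0.1149 0.3153] rad 0.23924424441215816 theta 0.7641588206185549 q [-0.431   0.5818  0.2852  1.3941 -0.2161  1.7728 -0.0792]
180 166
180  .   .   .   .   .   .   .   .   .   .   .   .   .   .   .   .   .   .   .   .   .   .   .   . 
181  .   .   .   .   .   .   .   .   .   .   .   .   .   .   .   .   .   .   .   .   .   .   .   . 
182  .   .   .   .   .   .   .   .   .   .   .   .   .   .   .   .   .   .   .   .   .   .   .   . 
183  .   .   .   .   .   .   .   .   .   .   .   .   .   .   .   .   .   .   .   .   .   .   .   . 
184  .   .   .   .   .   .   .   .   .   .   .   .  R15  .   .   .   .  R20 R17  .   .   .   .   . 
185  .   .   .   .   .   .   .   .   .   .   .  R14 R22  .   .   .  R20 R27 R25 R14  .   .   .   . 
186  .   .   .   .   .   .   .   .   .   .   .  R17 R21  .   .   .  R24 R27 R23  .   .   .   .   . 
187  .   .   .   .   .   .   .   .   .   .   .  R18 R13  .   .   .  R20 R21 R17  .   .   .   .   . 
188  .   .   .   .   .   .   .   .   . 
[... 5478 characters left out ...]
.   .   .   .   .   .   .   .   .   .   .   .   .   .   .   .   .   .   .   .   .   . 
174  .   .   .   .   .   .   .   .   .   .   .   .   .   .   .   .   .   .   .   .   .   .   .   .   .   .   .   .   .   . 
0.68 corner/tip top [179.37371033 188.25560095] [177.37767652 200.33152343]
0.72 corner/tip top [179.1202319  187.24895013] [176.97146336 198.79312904]
0.76 corner/tip top [178.87221144 186.2036449 ] [176.57312858 197.18872667]
0.8 corner/tip top [178.63016262 185.12142288] [176.18359771 195.52097079]
hoodcorner 0.7 [array([369.6, 142. ]), array([177.2, 198.6])]
hoodcorner 0.76 [array([372.3, 141.5]), array([176.5, 194.3])]
hoodcorner 0.8 [array([374.1, 141.4]), array([176. , 191.4])]
```

```bash
python3 - <<'E'
from red import *
s=load('scene'); lab=cv2.cvtColor(s['frame'],cv2.COLOR_RGB2LAB).astype(int)
print('a*'); 
for v in range(150,184): print(v,' '.join('%3d'%(x-128) for x in lab[v,364:392,1]))
print('b*')
for v in range(150,184,2): print(v,' '.join('%3d'%(x-128) for x in lab[v,364:392,2]))
X=np.array([.999,.044,0]);Y=np.array([-.044,.999,0]);H=np.array([.4655,.109,.125])+.236*X
def P(rr,th,y=.15): return H-rr*np.cos(th)*X+np.array([0,0,rr*np.sin(th)])+y*Y
print([(proj(s,P(q,.764))[0].round(1)) for q in(.092,.116,.14)], proj(s,P(.092,.764,.134)))
E
```

```text
a*
150  -3  -3  -3  -3  -2  -3  -3  -1   2   3   2   1  -1  -1  -1  -1  -1  -1   0   2   2   3   3   1   2   1   2   2
151  -3  -3  -3  -2  -3  -3  -4  -3   0   1   3   1   0  -1  -1  -1  -1   0   1   2   2   1   1   3   2   3   4   3
152  -3  -4  -3  -3  -4  -7  -8  -7  -4   2   3   0  -3  -3  -1  -1   0  -1   0  -1   1   1   1   2   3   3   3   2
153  -4  -3  -3  -4  -7 -10 -11 -11  -6  -1   1  -4 -10  -9  -3   0   0   0   1   0   0   0  -1  -1   2   5   3   4
154  -4  -3  -4  -6  -8 -11 -12 -13  -9  -3  -1  -6 -13 -12  -5   0   1   1   1   1   0   0   1   0   3   2   3   3
155  -3  -3  -4  -6  -8 -10 -13 -13 -11  -5  -1  -2  -5  -5  -2   2   2   2   1   1   1   1   1   2   2   2   2   3
156  -4  -3  -3  -5  -7 -10 -11 -13 -11  -7  -1   2   0   0   1   0   0   0   0   1   1   3   2   1   2   2   3   2
157  -4  -3  -3  -4  -6  -8 -11 -12 -11  -8  -3   2   3   2   0   0   0   0   0   0  -1   1   0   1   1   2   1   1
158  -3  -4  -4  -3  -5  -7 -10 -12 -12  -9  -5   1   3   1   0   0  -1  -1  -1   0   0  -1   0   0   2   1   1   0
159  -5  -4  -3  -2  -4  -6  -9 -11 -11 -10  -7  -1  
[... 4221 characters left out ...]
  24  15   8  14  26
174  -3  -2  -1   5  11  13  10   4  -2  -3  -3  -1  -1   0   0   4  16  37  49  44  30  20  20  17  10   2   9  21
176  -3  -3  -2   1   6  12  13   8   2  -2  -3  -3  -2   0   0   1   5  19  40  41  25  11   6   6   5   1   5  13
178  -3  -3  -3  -2   2   8  13  10   6   1  -2  -2  -2   0  -1   0   1  11  25  40  34  15   4   1  -1  -2   0   7
180  -3  -3  -3  -2  -1   4  10  13  11   6   1  -3  -3  -2   0   0   0   2  10  27  41  32  15   4   1  -2  -2   1
182  -3  -2  -2  -2  -2   0   5  10  13   9   4   0   0   1   2   2   1   1   4  16  37  45  31  12   3  -2  -3  -1
[array([380.2, 181.2]), array([377.1, 172.7]), array([374.1, 164.3])] [[375.38564792 182.71726425]]
```

In the scene numbers, the red pointer rod runs to about (373.3,164.8). Extended, it reaches about (372.6,163), the middle of the clip's inner face at about (372.4,163). The hood is at 0.764 rad against an estimated clip angle of 0.765, held at 59 N. I'll hand in.

```bash
python3 -c "
from h import *
o=r.get_obs();print(o['clock'],abs(o['qvel']).max(),o['gripper_force']);print(r.hand_in())"
```

```text
23.6333 0.0018974124047664931 59.107396602630615
the job is handed in; nothing more can be done
None
```

The tester touched red then blue and was hung back in its stand and let go; the hood is now held by its bar at about 0.764 rad, with the pointer at the clip as far as the images show (clip estimated at 0.765), and the job was handed in at 23.6 s; my first grasp of the bar closed on air, and I can't see the verdict.

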